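# Nest the catalyst scoops on their storage hook

### The arm

A 6-joint arm with a two-finger parallel gripper is mounted at the origin on a cart in front of the work surface, level with it; the furniture and walls round the work are solid. World frame = base frame: x ahead of the robot, y to its left, z up, the work surface at z = 0. Lengths are in m, angles in rad, forces in N, time in s.
With the tool pointing down it reaches from about 0.35 to 0.725 m from the base axis. Payload 4.3 kg.
Tool frame: the origin (TCP) lies midway between the tips of the shut fingers; the grasp point (between the pads) lies 19 mm behind it; z points along the fingers, y is the line along which they close (so a half turn about z gives the same grasp; the last joint's range is limited). The gripper opens to 85 mm and grips with 20 to 120 N. Pads are 22 mm wide; open, the fingers measure 114 mm over their backs; the gripper's body (76 mm by 85 mm) begins 54 mm behind the grasp point. The pads swing forward as they close: fully open they stand 13 mm farther back than shut.
Start: joints at [-1.228, 0.377, 0.081, 1.274, 0, 1.46], TCP at [0.252, -0.517, 0.198] pointing down, gripper open.
Joint ranges: [-2.72, 2.72], [-0.84, 1.66], [-1.02, 1.22], [-1.77, 2.12], [-1.37, 1.28], [-3.14, 3.14]. Speed limits (rad/s): [2.57, 2.57, 3.14, 3.14, 3.14, 3.14].

### API

Orientations are given as a rotation vector (axis times angle).
In Python, from bench import r gives the robot as it stands.
- The arm moves only by the shell command python3 drive.py 'ROWS' [OPENING] [FORCE]. ROWS is 1 to 5 rows, parted by a bar, with the numbers parted by spaces; each row has 6 numbers: dx, dy, dz in m, then a rotation vector rx, ry, rz in rad; each row shifts and turns the commanded pose from where the row before left it, along the tool's axes as they then stand; what a row does not reach is not made up. A row lasts 1/10 s, in which the tool goes at most 0.05 m and 0.15 rad, less where a joint would pass 70% of its speed; a pose out of reach is approached as far as the arm can. OPENING is the opening from 0.0 (shut) to 1.0 (fully open), set as the command begins (- or left out keeps the last). The fingers move at their own pace and stop on an object; FORCE is the grip in N (left out, the last holds). Time passes only in rows, so rows that do not move let the fingers close. It prints the time, the measured TCP pose, the force, the opening and the grip force at its end. Input that does not fit is refused with a message, and nothing moves.
- r.get_obs(): the state, without advancing time (a new reading comes with each control period).
- r.grab_frame(name): name is "scene" or "top" or "wrist"; returns a dict with "image" (400x640x3 uint8, red, green, blue), "fx", "fy", "cx", "cy" (pixels), "cam_to_world" (4x4, takes a point from camera to world coordinates). Camera axes: x right, y down, z forward; pixel columns grow to the right and rows downward; lengths in m; the calibration is good to about 2 mm. A picture is of the moment at which its call begins. There is no depth.
- r.job_done(): hands the job in; it is judged then, once.
The state is a dict: "clock": time; "joint_positions": joint angles; "dq": joint speeds; "joint_torque": joint torques, N m; "ee_pos": TCP position; "tool_rot": TCP orientation; "ft_force": force on the tool from outside, world axes, zero at the start; "wrist_torque": the same for the moment, N m; "opening": opening from 0.0 (shut) to 1.0 (fully open); "gripper_force": force on a finger pad.
Only numpy, scipy, OpenCV 4.12 (cv2) and the standard library are available. Lean on these libraries where they do the work, as an engineer would, in place of code of your own. Each camera call takes 0.05 s, during which the arm holds its last target. There are 200 camera calls.

### The job

The three washed steel catalyst scoops have drained on the drip stand. Put them away on the single hook of the storage stand: the smallest first, then the middle one, then the largest, each hung by the slot in its handle with its mouth towards the stand and slid right back, so that every larger cup covers the one before and the handles lie flat against each other. Keep the clean scoops off the bench and leave the glassware, the crucible and the timer where they are.

Things in the scene. Friction and masses are not known exactly. Their poses are not given: they have to be found in the camera images.
- scoop_small: Smallest steel scoop, about 70 g. Origin: middle of the top edge of the handle's slot, mid-thickness. Hanging: z up the handle, x the way the mouth looks (towards the stand's rod or bar), y across. Flat handle 22 mm wide, 3 mm thick, edges parallel from z = +10 mm (top end) to -84 mm (cup). Slot 13 mm wide, z = 0 to -24 mm
- scoop_medium: Middle steel scoop, about 110 g. Origin: middle of the top edge of the handle's slot, mid-thickness. Hanging: z up the handle, x the way the mouth looks (towards the stand's rod or bar), y across. Flat handle 30 mm wide, 3 mm thick, edges parallel from z = +10 mm (top end) to -75 mm (cup). Slot 13 mm wide, z = 0 to -24 mm
- scoop_large: Largest steel scoop, about 160 g. Origin: middle of the top edge of the handle's slot, mid-thickness. Hanging: z up the handle, x the way the mouth looks (towards the stand's rod or bar), y across. Flat handle 38 mm wide, 3 mm thick, edges parallel from z = +10 mm (top end) to -66 mm (cup). Slot 13 mm wide, z = 0 to -24 mm
- drip_stand: Fixed drip stand: white tray 140 x 340 x 16 mm, two posts, cross bar, three 8 mm pegs. Origin: under the tray's centre; front looks to its -x. Pegs at y = +100, 0, -100 mm, centre line 210 mm up, 40 mm long from a collar at x = +15 mm to -x, last 8 mm turned up 5 mm. One scoop on each peg, which one varies, upright. Cross bar 35 mm behind collars, top under 220 mm
- storage_stand: Fixed storage stand: grey base 100 x 110 mm, rod, one hook. Origin: under the base's centre; front looks to its -x. Hook: 8 mm round bar, centre line 210 mm up, 60 mm long from a black collar (14 mm across, face at x = +8 mm) to -x; rises 2 mm in 50 mm, then the end turns up 6 mm. A bar 70 mm lower keeps hung handles upright. Rod 28 mm behind the collar, nothing above 220 mm
- hook_seat (a point): Point on top of the hook's bar where the origin of the first scoop lies when it hangs right back against the collar (height 214 mm). The second scoop's origin then lies 3 mm and the third's 6 mm in front of it (along the stand's -x)
- hook_tip (a point): Top of the hook's upturned end, 222 mm high, 60 mm in front of the collar face: a slot must pass over this
- beaker: Bystander: small glass beaker, 61 x 55 x 70 mm, right of the storage stand. Origin under its centre
- conical_flask: Bystander: small conical flask, 59 mm across, 105 mm high. Origin under its centre
- timer: Bystander: white bench timer with three buttons, 72 x 62 x 20 mm, left of the drip stand. Origin under its centre
- crucible: Bystander: white lidded crucible, 45 mm across, 46 mm high, at the far left. Origin under its centre
- scoop_small_mouth (a point): Centre of that scoop's cup mouth: 105 mm below its origin, 1.5 mm to +x (flush with the handle's back face). Mouth 48 mm across; the cup is 26 mm deep towards the scoop's -x, tapering to a base 38 mm across; wall 2 mm, rolled rim
- scoop_medium_mouth (a point): Centre of that scoop's cup mouth: 105 mm below its origin, 1.5 mm to +x (flush with the handle's back face). Mouth 66 mm across; the cup is 36 mm deep towards the scoop's -x, tapering to a base 53 mm across; wall 2 mm, rolled rim
- scoop_large_mouth (a point): Centre of that scoop's cup mouth: 105 mm below its origin, 1.5 mm to +x (flush with the handle's back face). Mouth 84 mm across; the cup is 46 mm deep towards the scoop's -x, tapering to a base 67 mm across; wall 2 mm, rolled rim
- digester: Fixed bystander: grey speckled block digester behind the storage stand; front face at x = 0.58 m, left side at y = 0.08 m, 234 mm high. Origin: under its centre. Three tall glass tubes, 22 mm thick, stand on it up to about 1 m; the nearest is at (-66, +206) mm from its origin, just behind the gap between the two stands: keep the arm clear of it. It does not move

How it is judged:
On the way, in this order (a step that is already met when the one before it is completed fails the run):
1. the smallest scoop hangs on the hook, let go, right back (x of scoop_small in the frame of hook_seat between -0.008 and 0.004 m and y of scoop_small in the frame of hook_seat between -0.006 and 0.006 m and z of scoop_small in the frame of hook_seat between -0.004 and 0.004 m and angle between scoop_small's own z axis and vertical below 0.17 rad and angle between the x axis of scoop_small and the x axis of hook_seat, either way round below 0.26 rad and x of hook_tip in the frame of scoop_small below -0.03 m and x of scoop_small_mouth in the frame of hook_seat above -0.018 m and contact force between scoop_small and the arm below 0.05 N and contact force between scoop_small and the fingers below 0.05 N and linear speed of scoop_small below 0.03 m/s and angular speed of scoop_small below 0.4 rad/s), for 0.2 s.
2. the middle scoop hangs on the hook, let go, covering the smallest (x of scoop_small in the frame of hook_seat between -0.008 and 0.004 m and y of scoop_small in the frame of hook_seat between -0.006 and 0.006 m and z of scoop_small in the frame of hook_seat between -0.004 and 0.004 m and angle between each of scoop_small, scoop_medium's own z axis and vertical below 0.17 rad and angle between the x axis of each of scoop_small, scoop_medium and the x axis of hook_seat, either way round below 0.26 rad and x of hook_tip in the frame of scoop_small below -0.03 m and x of scoop_small_mouth in the frame of hook_seat above -0.018 m and x of scoop_medium in the frame of hook_seat between -0.011 and 0.004 m and y of scoop_medium in the frame of hook_seat between -0.006 and 0.006 m and z of scoop_medium in the frame of hook_seat between -0.004 and 0.004 m and x of hook_tip in the frame of scoop_medium below -0.03 m and x of scoop_medium_mouth in the frame of hook_seat above -0.021 m and contact force between scoop_medium and the arm below 0.05 N and contact force between scoop_medium and the fingers below 0.05 N and linear speed of scoop_medium below 0.03 m/s and angular speed of scoop_medium below 0.4 rad/s), for 0.2 s.
3. the largest scoop hangs on the hook, let go, covering the middle one (x of scoop_small in the frame of hook_seat between -0.008 and 0.004 m and y of scoop_small in the frame of hook_seat between -0.006 and 0.006 m and z of scoop_small in the frame of hook_seat between -0.004 and 0.004 m and angle between each of scoop_small, scoop_medium, scoop_large's own z axis and vertical below 0.17 rad and angle between the x axis of each of scoop_small, scoop_medium, scoop_large and the x axis of hook_seat, either way round below 0.26 rad and x of hook_tip in the frame of scoop_small below -0.03 m and x of scoop_small_mouth in the frame of hook_seat above -0.018 m and x of scoop_medium in the frame of hook_seat between -0.011 and 0.004 m and y of scoop_medium in the frame of hook_seat between -0.006 and 0.006 m and z of scoop_medium in the frame of hook_seat between -0.004 and 0.004 m and x of hook_tip in the frame of scoop_medium below -0.03 m and x of scoop_medium_mouth in the frame of hook_seat above -0.021 m and x of scoop_large in the frame of hook_seat between -0.014 and 0.004 m and y of scoop_large in the frame of hook_seat between -0.006 and 0.006 m and z of scoop_large in the frame of hook_seat between -0.004 and 0.004 m and x of hook_tip in the frame of scoop_large below -0.03 m and x of scoop_large_mouth in the frame of hook_seat above -0.024 m and contact force between scoop_large and the arm below 0.05 N and contact force between scoop_large and the fingers below 0.05 N and linear speed of scoop_large below 0.03 m/s and angular speed of scoop_large below 0.4 rad/s), for 0.2 s.
At the end, for the whole second after the job is handed in: All three scoops hang on the hook by their slots, let go and still: within 4 mm in height and 6 mm sideways of the bar's top, at most 8, 11 and 14 mm (small, middle, large) before the seat, upright within 10 degrees, mouths to the stand within 15, mouth centres within 18, 21, 24 mm (all of step 3 and contact force between each of scoop_small, scoop_medium and the arm below 0.05 N and contact force between each of scoop_small, scoop_medium and the fingers below 0.05 N and linear speed of each of scoop_small, scoop_medium below 0.03 m/s and angular speed of each of scoop_small, scoop_medium below 0.4 rad/s); the robot touches nothing.
It fails at once if a clean scoop is dropped or set down on the bench or in the tray (height (world z) of any of scoop_small, scoop_medium, scoop_large below 0.15 m).
It fails at once if the beaker, flask, timer or crucible is moved more than 30 mm or tipped over (distance of any of beaker, conical_flask, timer, crucible from where it was at the start of the episode above 0.03 m or angle between any of beaker, conical_flask, crucible's own z axis and vertical above 0.5 rad).
It also fails if it takes over 72 s, if anything falls off the work surface, if the arm or the gripper's body presses on something with over 40 N, if the wrist force passes 120 N, or if a joint passes its speed limit or range.

## Working session

There is one attempt and no reset: what is moved stays moved. The work goes in short steps, Python scripts to look and compute and a shell command to move; the robot and the scene stay as the last step left them, time stands still between calls to the robot, and variables do not carry over. Pictures are saved under pics/ and viewed, at most 10 in all, crops included, and the job is handed in when it is done.

```bash
ls; mkdir -p pics
python3 - <<'E'
from bench import r
import cv2,pickle
o=r.get_obs()
for k,v in o.items(): print(k,v)
for n in ("scene","top"):
    f=r.grab_frame(n); cv2.imwrite(f"pics/{n}0.png",f["image"][:,:,::-1]); pickle.dump(f,open(f"{n}0.pkl","wb"))
    print(n,f["fx"],f["fy"],f["cx"],f["cy"],f["cam_to_world"])
E
```

```text
(no output)
```

View pics/scene0.png

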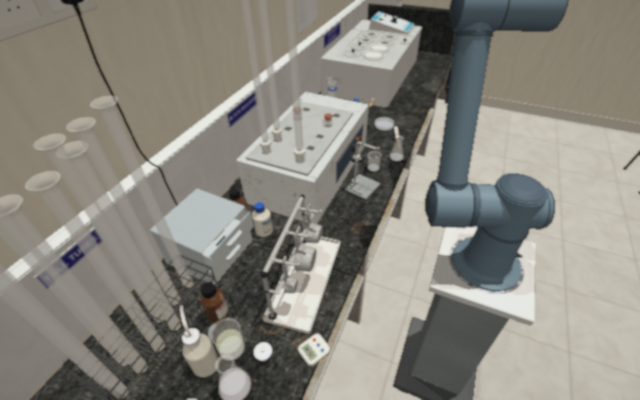

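View pics/top0.png

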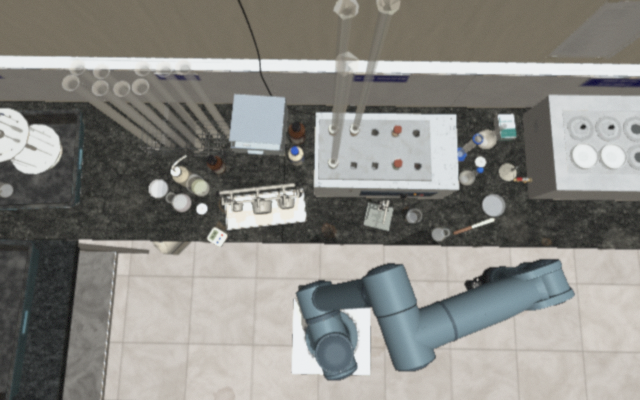

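The scene view shows the drip stand with its tray at about (300,285) and the storage stand at (362,185). In the top view the tray spans x 222–306 and y 187–228, and the storage base is at (378,215). I'll mask both and cast rays.

```bash
cat > h.py <<'E'
import numpy as np,cv2,pickle
from scipy.spatial.transform import Rotation as R
def ray(f,uv):
    uv=np.atleast_2d(uv).astype(float); T=f["cam_to_world"]
    d=np.c_[(uv[:,0]-f["cx"])/f["fx"],(uv[:,1]-f["cy"])/f["fy"],np.ones(len(uv))]@T[:3,:3].T
    return T[:3,3],d
def on_z(f,uv,z):
    o,d=ray(f,uv); return o+d*((z-o[2])/d[:,2])[:,None]
def proj(f,P):
    T=f["cam_to_world"]; p=(np.atleast_2d(P)-T[:3,3])@T[:3,:3]
    return np.c_[f["fx"]*p[:,0]/p[:,2]+f["cx"],f["fy"]*p[:,1]/p[:,2]+f["cy"]]
def tri(*fu):
    A=np.zeros((3,3));b=np.zeros(3)
    for f,uv in fu:
        o,d=ray(f,uv);d=d[0]/np.linalg.norm(d[0]);M=np.eye(3)-np.outer(d,d);A+=M;b+=M@o
    return np.linalg.solve(A,b)
E
python3 - <<'E'
from h import *
np.set_printoptions(precision=3,suppress=True)
f=pickle.load(open("top0.pkl","rb"));g=pickle.load(open("scene0.pkl","rb"))
hsv=cv2.cvtColor(f["image"],cv2.COLOR_RGB2HSV)
def blob(name,x0,y0,x1,y1,lo,hi,z):
    m=np.zeros(hsv.shape[:2],np.uint8);m[y0:y1,x0:x1]=cv2.inRange(hsv,lo,hi)[y0:y1,x0:x1]
    m=cv2.morphologyEx(m,cv2.MORPH_CLOSE,np.ones((5,5)))
    c=max(cv2.findContours(m,0,2)[0],key=cv2.contourArea)
    b=cv2.boxPoints(cv2.minAreaRect(c));print(name,b.round(1).tolist());P=on_z(f,b,z);print(P[:,:2],P.mean(0),np.linalg.norm(np.diff(P,axis=0),axis=1))
blob("tray",215,180,315,235,(0,0,190),(60,60,255),.016)
blob("base",355,192,400,235,(0,0,90),(180,60,255),.01)
print("floor 0 at px",on_z(f,[[378,213],[263,207],[335,163]],0.0))
a=cv2.resize(f["image"][165:240,205:435],(800,261),interpolation=cv2.INTER_CUBIC)
b=cv2.resize(g["image"][125:335,250:400],(236,330),interpolation=cv2.INTER_CUBIC)
c=cv2.resize(g["image"][120:205,335:415],(310,330),interpolation=cv2.INTER_CUBIC)
b2=np.zeros((330,800,3),np.uint8);b2[:,:236]=b;b2[:,250:560]=c
cv2.imwrite("pics/c1.png",np.vstack([a,b2])[:,:,::-1])
E
```

```text
tray [[221.89999389648438, 191.39999389648438], [301.6000061035156, 182.8000030517578], [305.70001220703125, 220.60000610351562], [226.10000610351562, 229.3000030517578]]
[[0.587 0.476]
 [0.631 0.135]
 [0.468 0.113]
 [0.425 0.449]] [0.528 0.293 0.016] [0.344 0.165 0.339]
base [[351.5, 226.60000610351562], [355.0, 191.60000610351562], [398.1000061035156, 196.0], [394.5, 231.0]]
[[ 0.446 -0.082]
 [ 0.598 -0.096]
 [ 0.581 -0.281]
 [ 0.431 -0.264]] [ 0.514 -0.181  0.01 ] [0.152 0.186 0.152]
floor 0 at px [[ 0.508 -0.196  0.   ]
 [ 0.525  0.299  0.   ]
 [ 0.726 -0.009  0.   ]]
```

View pics/c1.png

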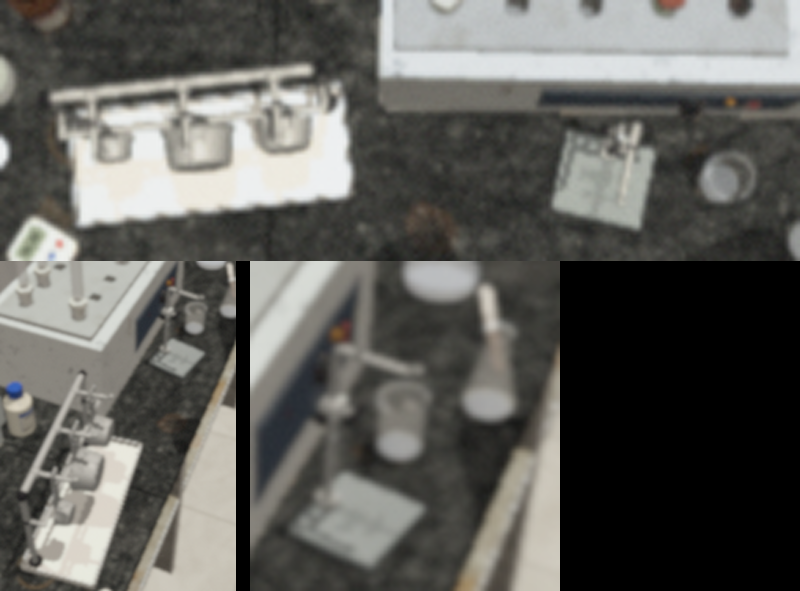

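The crop shows the small scoop on the left peg (+y), the large one on the middle peg and the medium one on the right. The stand yaws are about +7° for the drip stand and -9° for storage. Next I rotate the tool to x backwards, rise, and go over for wrist views.

```bash
python3 drive.py '0 0 -0.012 0 0 -0.148 | 0 0 -0.012 0 0 -0.148 | 0 0 -0.012 0 0 -0.148 | 0 0 -0.012 0 0 -0.148 | 0 0 -0.012 0 0 -0.148' 1.0 60
python3 drive.py '0 0 -0.012 0 0 -0.148 | 0 0 -0.012 0 0 -0.148 | 0 0 -0.012 0 0 -0.148 | 0 0 -0.012 0 0 -0.148 | 0 0 -0.012 0 0 -0.148'
python3 drive.py '0 0 -0.012 0 0 -0.148 | 0 0 -0.012 0 0 -0.148 | 0 0 -0.012 0 0 -0.148 | 0 0 -0.012 0 0 -0.148 | 0 0 -0.012 0 0 -0.148'
python3 drive.py '0 0 -0.012 0 0 -0.148 | 0 0 -0.012 0 0 -0.148 | 0 0 0 0 0 -0.148 | 0 0 0 0 0 -0.148'
python3 drive.py '-0.03 0.035 0 0 0 0 | -0.03 0.035 0 0 0 0 | -0.03 0.035 0 0 0 0 | -0.03 0.035 0 0 0 0 | -0.03 0.035 0 0 0 0'
python3 - <<'E'
from h import *
from bench import r
f=r.grab_frame("wrist");pickle.dump(f,open("w1.pkl","wb"));cv2.imwrite("pics/w1.png",f["image"][:,:,::-1])
o=r.get_obs();T=f["cam_to_world"];print(o["ee_pos"],R.from_rotvec(o["tool_rot"]).as_matrix(),o["joint_positions"]);print(T,f["fx"])
E
```

```text
clock: 0.6
ee_pos: [0.2514, -0.5167, 0.2577]
tool_rot: [-2.593, -1.772, -0.0]
ft_force: [-1.1, 0.1, 0.0]
opening: 1.0
gripper_force: 0.0
clock: 1.1
ee_pos: [0.2515, -0.5167, 0.3178]
tool_rot: [-1.777, -2.59, -0.001]
ft_force: [0.1, 0.3, 0.3]
opening: 1.0
gripper_force: 0.0
clock: 1.6
ee_pos: [0.2515, -0.5169, 0.3778]
tool_rot: [-0.72, -3.057, -0.001]
ft_force: [-0.2, -0.2, 0.3]
opening: 0.999
gripper_force: 0.0
clock: 2.0
ee_pos: [0.2516, -0.5173, 0.4018]
tool_rot: [-0.203, 3.135, -0.0]
ft_force: [0.2, 0.5, -1.1]
opening: 1.0
gripper_force: 0.0
clock: 2.5
ee_pos: [0.3794, -0.3232, 0.4014]
tool_rot: [0.193, -3.135, -0.001]
ft_force: [0.8, -0.5, 0.7]
opening: 1.004
gripper_force: 0.0
[ 0.38294668 -0.31732135  0.4023186 ] [[-0.9916218  -0.12912105  0.00373659]
 [-0.1291038   0.99162069  0.00454016]
 [-0.00429151  0.00401972 -0.99998271]] [-0.82364798  0.26604707  0.45801206  1.76355293  0.00582657 -0.95312527]
[[-1.22582942e-01  9.40253955e-01  3.17641185e-01  2.97178151e-01]
 [ 9.92458208e-01  1.16250375e-01  3.88915967e-02 -3.33822482e-01]
 [-3.57929176e-04  3.20013048e-01 -9.47413068e-01  5.78031151e-01]
 [ 0.00000000e+00  0.00000000e+00  0.00000000e+00  1.00000000e+00]] 350.11913261995664
```

View pics/w1.png

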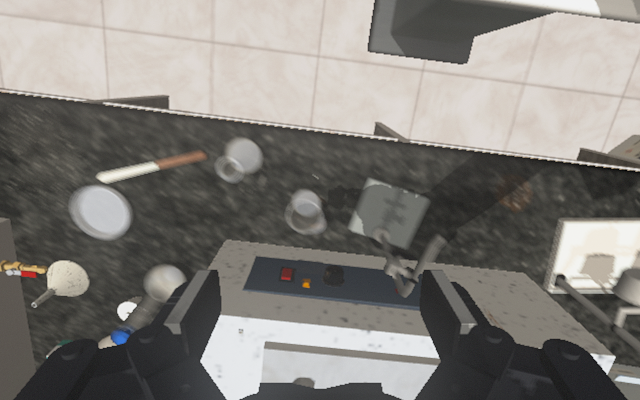

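The wrist view (camera looking down, image right = +y, image down = +x) shows the storage base at (390,215), the hook collar near (402,285) and its tip near (440,240). I'll move in front of the storage hook for two views, then on to the drip stand.

```bash
cat > snap.py <<'E'
import sys
from h import *
from bench import r
f=r.grab_frame("wrist");n=sys.argv[1];pickle.dump(f,open(n+".pkl","wb"));cv2.imwrite(f"pics/{n}.png",f["image"][:,:,::-1]);print(n,r.get_obs()["ee_pos"].round(4))
E
python3 drive.py '-0.022 0.025 0 0 0 0 | -0.022 0.025 0 0 0 0 | -0.022 0.025 0 0 0 0 | 0 0 0 0 0 0' | grep -v _f
python3 snap.py s1
python3 drive.py '-0.004 0.045 0 0 0 0 | -0.004 0.045 0 0 0 0 | 0 0 0 0 0 0' | grep -v _f
python3 snap.py s2
python3 drive.py '-0.007 0.046 0 0 0 0 | -0.007 0.046 0 0 0 0 | -0.007 0.046 0 0 0 0 | -0.007 0.046 0 0 0 0 | -0.007 0.046 0 0 0 0' | grep -v _f
python3 drive.py '-0.007 0.046 0 0 0 0 | -0.007 0.046 0 0 0 0 | -0.007 0.046 0 0 0 0 | -0.007 0.046 0 0 0 0 | 0 0 0 0 0 0' | grep -v _f
python3 snap.py d1
python3 drive.py '-0.007 0.046 0 0 0 0 | -0.007 0.046 0 0 0 0 | -0.007 0.046 0 0 0 0 | 0 0 0 0 0 0' | grep -v _f
python3 snap.py d2
python3 - <<'E'
import cv2,numpy as np
a=[cv2.imread(f"pics/{n}.png") for n in("s1","s2","d1","d2")]
cv2.imwrite("pics/c2.png",np.vstack([np.hstack([cv2.resize(a[i][50:290],(400,200),interpolation=3) if 0 else a[i][60:320,120:520] for i in(0,1)]),np.hstack([a[i][60:320,120:520] for i in (2,3)])]))
E
```

```text
clock: 2.95
ee_pos: [0.4366, -0.2396, 0.4016]
tool_rot: [-0.201, 3.135, 0.002]
opening: 1.002
s1 [ 0.4357 -0.2412  0.4015]
clock: 3.3
ee_pos: [0.4311, -0.1491, 0.4027]
tool_rot: [-0.199, 3.135, 0.001]
opening: 0.997
s2 [ 0.4315 -0.1512  0.4023]
clock: 3.85
ee_pos: [0.4391, 0.0803, 0.4015]
tool_rot: [-0.189, 3.136, -0.002]
opening: 1.001
clock: 4.35
ee_pos: [0.4446, 0.2697, 0.3997]
tool_rot: [0.2, -3.133, -0.0]
opening: 1.0
d1 [0.4448 0.2673 0.4002]
clock: 4.8
ee_pos: [0.4499, 0.409, 0.3971]
tool_rot: [0.196, -3.131, 0.003]
opening: 0.998
d2 [0.4499 0.4065 0.3985]
```

View pics/c2.png

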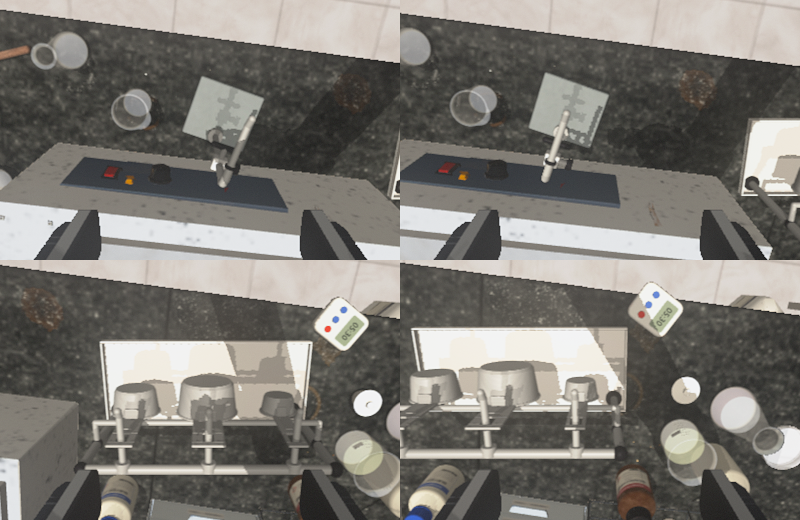

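The wrist pair shows the storage hook clearly (s1 tip near (371,174), s2 tip near (284,173)). It also shows all three hung scoops with handles edge-on below the peg tips, in d1 at about (238,175), (329,170) and (417,172). I'll zoom in for exact points.

Run:
```python
from h import *
a={n:cv2.imread(f"pics/{n}.png") for n in("s1","s2","d1","d2")}
def z(n,x0,y0,x1,y1,w,h): return cv2.resize(a[n][y0:y1,x0:x1],(w,h),interpolation=cv2.INTER_NEAREST)
t=np.hstack([z("s1",320,165,390,255,280,360),z("s2",245,165,315,255,280,360),z("d2",260,160,320,250,240,360)])
b=z("d1",200,180,440,250,800,233)
cv2.imwrite("pics/c3.png",np.vstack([t,b]))
np.set_printoptions(precision=4,suppress=True)
# tray rectangle in d1
for n in("d1",):
    f=pickle.load(open(n+".pkl","rb"));hsv=cv2.cvtColor(f["image"],cv2.COLOR_RGB2HSV)
    m=cv2.inRange(hsv,(0,0,120),(180,70,255));m[:135]=0;m[225:]=0;m[:,:215]=0;m[:,436:]=0
    c=max(cv2.findContours(m,0,2)[0],key=cv2.contourArea)[:,0]
    front=[];lft=[];rgt=[]
    for x in range(225,425,4):
        yy=c[(c[:,0]==x)&(c[:,1]<170)]
        if len(yy): front.append([x,yy[:,1].min()])
    for y in range(148,180,2):
        xx=np.where(m[y])[0]; lft.append([xx.min(),y]);rgt.append([xx.max()+1,y])
    for nm,p in(("front",front),("left",lft),("right",rgt)):
        P=on_z(f,np.array(p),.016)[:,:2]; vx,vy,x0,y0=cv2.fitLine(P.astype(np.float32),cv2.DIST_HUBER,0,.001,.001).ravel()
        res=np.abs((P-[x0,y0])@[-vy,vx]);print(nm,(vx,vy),np.degrees(np.arctan2(vy,vx)),(x0,y0),res.max())
```

```text
front (np.float32(0.116737805), np.float32(0.99316275)) 83.29613 (np.float32(0.45077747), np.float32(0.24868795)) 3.0131409576060427e-07
left (np.float32(0.9934984), np.float32(0.11384612)) 6.5370755 (np.float32(0.50145286), np.float32(0.11348958)) 0.0007955909146380879
right (np.float32(0.9906017), np.float32(0.13677806)) 7.8614492 (np.float32(0.4585031), np.float32(0.4530403)) 0.0007880386673374461
```

View pics/c3.png

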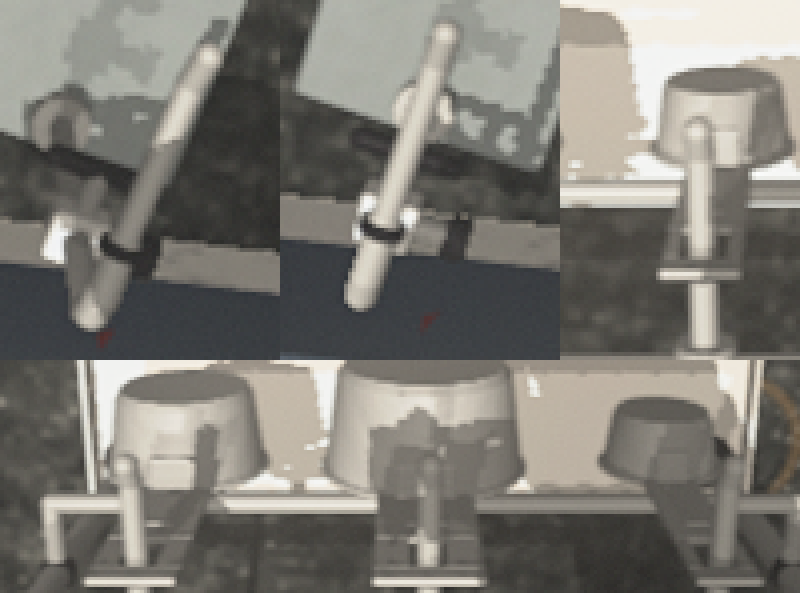

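The zoom gives these pixels:
- **Hook tip:** s1 (372.5,177), s2 (286.3,173.3).
- **Collar:** s1 (352.5,226), s2 (270,222.8).
- **Handle top edges in d1, row about 246:** medium 225.5–252.8, large 311.6–345.5, small 409.4–428.9.
- **Handle top edge in d2:** small 284.5–305, row 228.

Run:
```python
from h import *
np.set_printoptions(precision=4,suppress=True)
F={n:pickle.load(open(n+".pkl","rb")) for n in("s1","s2","d1","d2")}
for nm,a,b,z in(("tip",(372.5,176.5),(286.3,172.8),.222),("collar",(352.5,226),(270,222.8),.21)):
    print(nm,tri((F["s1"],a),(F["s2"],b)),on_z(F["s1"],a,z),on_z(F["s2"],b,z))
for nm,n,uv in(("med","d1",[[225.5,246.3],[252.8,246.]]),("large","d1",[[311.6,246.4],[345.5,246.4]]),("small","d1",[[409.4,246.5],[428.9,246]]),("small","d2",[[284.5,228.2],[305,228]])):
    P=on_z(F[n],np.array(uv),.224);print(nm,n,P.mean(0),np.linalg.norm(P[1]-P[0]))
# storage base yaw by mask in s1
for n in("s1","s2"):
    f=F[n];hsv=cv2.cvtColor(f["image"],cv2.COLOR_RGB2HSV)
    x=(295,130,395,215) if n=="s1" else (240,125,335,215)
    m=np.zeros((400,640),np.uint8);m[x[1]:x[3],x[0]:x[2]]=cv2.inRange(hsv,(60,8,100),(110,60,230))[x[1]:x[3],x[0]:x[2]]
    m=cv2.morphologyEx(m,cv2.MORPH_OPEN,np.ones((3,3)));c=max(cv2.findContours(m,0,2)[0],key=cv2.contourArea)
    P=on_z(f,c[:,0],.008)[:,:2];rc=cv2.minAreaRect((P*1000).astype(np.float32));print(n,rc)
```

```text
tip [ 0.441  -0.184   0.2218] [[ 0.4398 -0.1842  0.222 ]] [[ 0.4422 -0.1839  0.222 ]]
collar [ 0.4988 -0.1962  0.2234] [[ 0.5028 -0.1943  0.21  ]] [[ 0.5059 -0.1975  0.21  ]]
med d1 [0.5438 0.1912 0.224 ] 0.03033430753026782
large d1 [0.5315 0.2897 0.224 ] 0.03762648429403184
small d1 [0.5184 0.3894 0.224 ] 0.021585711836068337
small d2 [0.5181 0.389  0.224 ] 0.02218875958808727Traceback (most recent call last):
  File "<stdin>", line 13, in <module>
ValueError: max() iterable argument is empty
```

Run:
```python
from h import *
np.set_printoptions(precision=4,suppress=True)
F={n:pickle.load(open(n+".pkl","rb")) for n in("s1","s2","d1","d2")}
for n,x in(("s1",(300,125,395,215)),("s2",(240,125,335,215))):
    f=F[n];im=cv2.GaussianBlur(f["image"],(3,3),0)
    g=im.mean(2);m=np.zeros((400,640),np.uint8);m[x[1]:x[3],x[0]:x[2]]=(g[x[1]:x[3],x[0]:x[2]]>105)*255
    c=max(cv2.findContours(m,0,2)[0],key=cv2.contourArea)
    print(n,cv2.contourArea(c),cv2.boundingRect(c))
    # front edge: first bright row per column; right edge: last bright col per row
    bx,by,bw,bh=cv2.boundingRect(c)
    top=np.array([[u,np.where(m[:,u])[0].min()] for u in range(bx+bw//2-22,bx+bw//2+18)])
    lef=np.array([[np.where(m[v])[0].min(),v] for v in range(by+12,by+34)])
    for nm,p in(("front",top),("left",lef)):
        P=on_z(f,p,.008)[:,:2].astype(np.float32);l=cv2.fitLine(P,cv2.DIST_HUBER,0,.001,.001).ravel();print(nm,np.degrees(np.arctan2(l[1],l[0])),l[2:],np.abs((P-l[2:])@[-l[1],l[0]]).max())
# hook yaw by bar edges: bar on z~.212, midline points by view (vertical plane of bar)
for n,a,b in(("s1",(371,181),(355,220)),("s2",(285.5,177),(272,216))):
    o,d=ray(F[n],[a,b]);nn=np.cross(d[0],d[1]);P=on_z(F[n],[a,b],.2125);v=P[0]-P[1];print(n,np.degrees(np.arctan2(-v[1],-v[0])),P)
```

```text
s1 3615.5 (302, 136, 82, 79)
front 77.50961 [ 0.4421 -0.2038] 0.0022487687
left -11.936016 [ 0.4745 -0.2467] 0.0008904425
s2 3873.5 (248, 133, 81, 82)
front 77.82587 [ 0.4424 -0.2048] 0.0010624877
left -12.247577 [ 0.4781 -0.2484] 0.00076733244
s1 -11.915382938209847 [[ 0.4472 -0.1831  0.2125]
 [ 0.4942 -0.1931  0.2125]]
s2 -12.870405903800926 [[ 0.4494 -0.185   0.2125]
 [ 0.4963 -0.1957  0.2125]]
```

The scoop spacings (99.8 mm) and widths (30/38/22) check out, with drip yaw 0.129. The storage yaw is about -0.211, and the tip height of 0.2218 matches. I estimate the seat at (0.4987,-0.1959). A small helper gives tool-axis distances.

```bash
cat > to.py <<'E'
import sys
from h import *
from bench import r
# usage: to.py x y z yaw(of stand): needed shift/turn in tool axes; tool down, tool x = -stand x
np.set_printoptions(precision=4,suppress=True)
x,y,z,w=map(float,sys.argv[1:5]);o=r.get_obs();M=R.from_rotvec(o["tool_rot"])
T=R.from_matrix(np.array([[-np.cos(w),-np.sin(w),0],[-np.sin(w),np.cos(w),0],[0,0,-1]]).T.T)
print("t",o["clock"].round(2),"p",o["ee_pos"],"d",M.inv().apply(np.array([x,y,z])-o["ee_pos"]),"rot",(M.inv()*T).as_rotvec(),"d_target_axes",T.inv().apply(np.array([x,y,z])-o["ee_pos"]),"ft",o["ft_force"].round(1),"op",round(float(o["opening"]),3))
E
python3 to.py 0.5182 0.3892 0.186 0.1286
python3 - <<'E'
from h import *
f=pickle.load(open("d2.pkl","rb"));print(on_z(f,[[294.3,189.5]],.219));f=pickle.load(open("d1.pkl","rb"));print(on_z(f,[[329,210.]],.219))
E
```

```text
[[0.47640032 0.38385089 0.219     ]]
[[0.49059493 0.28472857 0.219     ]]Traceback (most recent call last):
  File "to.py", line 8, in <module>
    print("t",o["clock"].round(2),"p",o["ee_pos"],"d",M.inv().apply(np.array([x,y,z])-o["ee_pos"]),"rot",(M.inv()*T).as_rotvec(),"d_target_axes",T.inv().apply(np.array([x,y,z])-o["ee_pos"]),"ft",o["ft_force"].round(1),"op",round(float(o["opening"]),3))
              ^^^^^^^^^^^^^^^^
AttributeError: 'float' object has no attribute 'round'
```

```bash
sed -i 's/o\["clock"\].round(2)/round(o["clock"],2)/' to.py; python3 to.py 0.5182 0.3892 0.186 0.1286
```

```text
t 4.85 p [0.4499 0.4065 0.3985] d [-0.0663 -0.025   0.2124] rot [-0.0026 -0.0027 -0.005 ] d_target_axes [-0.0655 -0.0259  0.2125] ft [ 0.4 -0.5 -0.9] op 1.0
```

```bash
python3 drive.py '-0.033 -0.0125 0.01 -0.0026 -0.0027 -0.005 | -0.033 -0.0125 0.03 0 0 0 | 0 0 0.04 0 0 0 | 0 0 0.04 0 0 0 | 0 0 0 0 0 0' >/dev/null
python3 drive.py '0 0 0.02 0 0 0 | 0 0 0 0 0 0 | 0 0 0 0 0 0' >/dev/null
python3 to.py 0.5182 0.3892 0.186 0.1286; python3 snap.py g1
```

```text
t 5.65 p [0.5187 0.3897 0.2669] d [ 0.0012 -0.0008  0.0808] rot [ 0.0045  0.0081 -0.0017] d_target_axes [ 0.0005 -0.0004  0.0809] ft [0.7 0.4 1. ] op 1.003
g1 [0.5188 0.3902 0.267 ]
```

View pics/g1.png

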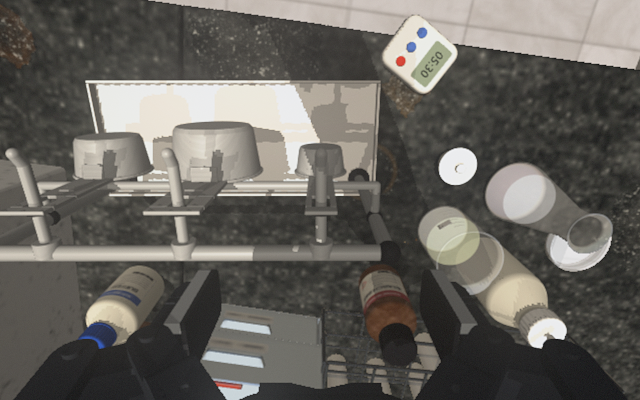

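The handle top at (320,211) is centred between the fingers, whose midline is at column 320. I'll descend and close.

```bash
python3 drive.py '0.0005 -0.0005 0.04 0.004 0.006 0 | 0 0 0.03 0 0 0 | 0 0 0.011 0 0 0 | 0 0 0 0 0 0' >/dev/null
python3 to.py 0.5182 0.3892 0.186 0.1286
python3 drive.py '0 0 0 0 0 0 | 0 0 0 0 0 0 | 0 0 0 0 0 0 | 0 0 0 0 0 0 | 0 0 0 0 0 0' 0 60
python3 drive.py '0 0 0 0 0 0 | 0 0 0 0 0 0'
python3 to.py 0.5182 0.3892 0.186 0.1286
```

```text
t 6.1 p [0.5163 0.3893 0.182 ] d [-0.0018 -0.0004 -0.004 ] rot [-0.0019 -0.0039 -0.0004] d_target_axes [-0.0018 -0.0004 -0.004 ] ft [-0.3  1.5 -0.1] op 0.999
clock: 6.6
ee_pos: [0.5166, 0.3896, 0.1828]
tool_rot: [0.201, -3.133, 0.002]
ft_force: [0.5, 0.7, 3.9]
opening: 0.2
gripper_force: 58.6
clock: 6.8
ee_pos: [0.5166, 0.3896, 0.1828]
tool_rot: [0.201, -3.133, 0.002]
ft_force: [0.2, -0.2, 5.7]
opening: 0.199
gripper_force: 58.5
t 6.8 p [0.5166 0.3896 0.1828] d [-0.0015 -0.0006 -0.0032] rot [-0.0009 -0.0017 -0.0004] d_target_axes [-0.0015 -0.0006 -0.0032] ft [ 0.2 -0.2  5.7] op 0.199
```

```bash
python3 drive.py '0 0 -0.006 0 0 0 | 0 0 -0.005 0 0 0 | 0 0 0 0 0 0 | 0 0 0 0 0 0' 
python3 drive.py '0.015 0 0 0 0 0 | 0.02 0 0 0 0 0 | 0.025 0 0 0 0 0 | 0 0 0 0 0 0'
python3 to.py 0.458 0.382 0.194 0.1286;  python3 snap.py g2
```

```text
clock: 7.2
ee_pos: [0.5162, 0.3894, 0.1927]
tool_rot: [0.201, -3.132, 0.003]
ft_force: [0.7, 0.7, -0.8]
opening: 0.189
gripper_force: 58.6
clock: 7.6
ee_pos: [0.4534, 0.3811, 0.1927]
tool_rot: [0.203, -3.129, 0.004]
ft_force: [0.2, -0.7, 0.0]
opening: 0.194
gripper_force: 58.6
t 7.6 p [0.4534 0.3811 0.1927] d [-0.0047  0.0003 -0.0013] rot [-0.0024 -0.0065  0.0013] d_target_axes [-0.0047  0.0003 -0.0013] ft [ 0.2 -0.7  0. ] op 0.194
g2 [0.4552 0.3814 0.1929]
```

View pics/g2.png

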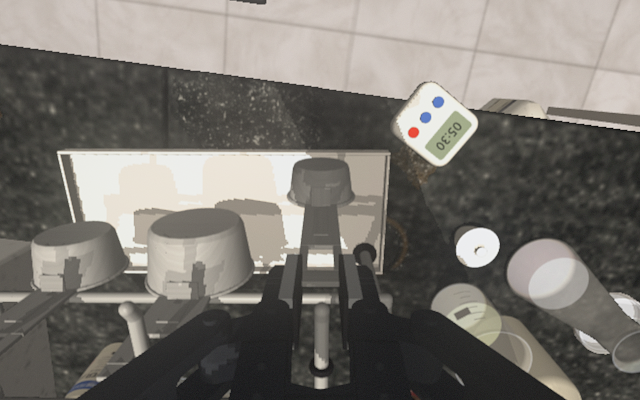

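The g2 view shows the small scoop hanging straight in the fingers, clear of the peg tip. The other two scoops are undisturbed. I'll carry it over high.

```bash
python3 drive.py '0.01 0 -0.04 0 0 0 | 0.01 0 -0.04 0 0 0 | 0.01 0 -0.04 0 0 0 | 0.006 -0.046 0 0 0 0 | 0.006 -0.046 0 0 0 0' >/dev/null
python3 drive.py '0.006 -0.046 0 0 0 0 | 0.006 -0.046 0 0 0 0 | 0.006 -0.046 0 0 0 0 | 0.006 -0.046 0 0 0 0 | 0.006 -0.046 0 0 0 0' >/dev/null
python3 drive.py '0.006 -0.046 0 0 0 0 | 0.006 -0.046 0 0 0 0 | 0.006 -0.046 0 0 0 0 | 0.006 -0.046 0 0 0 0 | 0.006 -0.046 0 0 0 0' >/dev/null
python3 drive.py '0 0 0 0 0 0.113 | 0 0 0 0 0 0.113 | 0 0 0 0 0 0.113 | 0 0 0 0 0 0' 
python3 to.py 0.419 -0.1788 0.1958 -0.211
```

```text
clock: 9.55
ee_pos: [0.427, -0.1795, 0.3142]
tool_rot: [-0.331, -3.122, 0.004]
ft_force: [-0.9, 0.1, -0.6]
opening: 0.193
gripper_force: 58.8
t 9.55 p [ 0.427  -0.1795  0.3142] d [ 0.0077 -0.0006  0.1184] rot [-0.0028 -0.0022 -0.0006] d_target_axes [ 0.008  -0.001   0.1184] ft [-0.9  0.1 -0.6] op 0.193
```

```bash
python3 drive.py '0.0077 -0.0006 0.03 -0.0028 -0.0022 0 | 0 0 0.04 0 0 0 | 0 0 0.035 0 0 0 | 0 0 0.0135 0 0 0 | 0 0 0 0 0 0' >/dev/null
python3 drive.py '0 0 0 0 0 0 | 0 0 0 0 0 0' >/dev/null
python3 to.py 0.419 -0.1788 0.1958 -0.211; python3 snap.py h1
```

```text
t 10.25 p [ 0.4199 -0.1783  0.1972] d [ 0.0008 -0.0007  0.0014] rot [-0.0007  0.0022  0.001 ] d_target_axes [ 0.0008 -0.0007  0.0014] ft [-0.5 -0.3 -0.6] op 0.191
h1 [ 0.4199 -0.1783  0.1972]
```

View pics/h1.png

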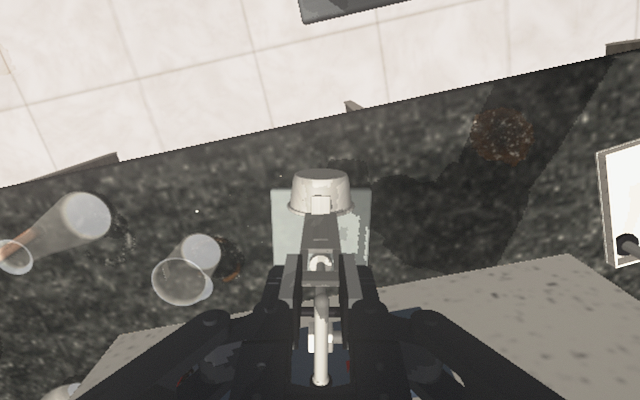

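The hook bar runs up column 320, in line with the scoop, and its tip is at (320,262). Sliding in.

```bash
python3 drive.py '-0.012 -0.0007 0.0015 0 0 0 | -0.014 0 0 0 0 0 | -0.014 0 0 0 0 0 | 0 0 0 0 0 0' | grep -v -e op -e rot
python3 drive.py '0 0 0.006 0 0 0 | 0 0 0 0 0 0 | 0 0 0 0 0 0'  | grep -v -e op -e rot
python3 drive.py '-0.012 0 0.001 0 0 0 | -0.012 0 0.002 0 0 0 | -0.01 0 0.001 0 0 0 | 0 0 0 0 0 0 | 0 0 0 0 0 0' 
python3 to.py 0.4972 -0.1956 0.1842 -0.211
```

```text
clock: 10.7
ee_pos: [0.4602, -0.1875, 0.1946]
ft_force: [-0.6, -0.0, -0.4]
gripper_force: 58.8
clock: 11.0
ee_pos: [0.457, -0.1863, 0.1879]
ft_force: [-0.6, 0.7, -1.1]
gripper_force: 58.8
clock: 11.5
ee_pos: [0.4911, -0.1937, 0.1839]
tool_rot: [-0.33, -3.123, -0.001]
ft_force: [-0.3, 0.1, -0.3]
opening: 0.195
gripper_force: 58.8
t 11.5 p [ 0.4911 -0.1937  0.1839] d [-0.0063 -0.0006 -0.0003] rot [ 0.0004 -0.0011  0.0005] d_target_axes [-0.0063 -0.0006 -0.0003] ft [-0.3  0.1 -0.3] op 0.195
```

```bash
python3 drive.py '-0.003 -0.0004 0 0 0 0 | -0.003 0 0 0 0 0 | 0 0 0 0 0 0' | grep -v -e op -e rot
python3 drive.py '-0.002 0 0 0 0 0 | 0 0 0 0 0 0' | grep -v -e op -e rot
python3 drive.py '-0.002 0 0 0 0 0 | 0 0 0 0 0 0' | grep -v -e op -e rot
```

```text
clock: 11.8
ee_pos: [0.497, -0.1955, 0.1843]
ft_force: [-0.6, 0.3, -0.6]
gripper_force: 58.8
clock: 12.0
ee_pos: [0.4987, -0.1958, 0.1842]
ft_force: [-0.7, 0.2, -0.9]
gripper_force: 58.8
clock: 12.2
ee_pos: [0.4993, -0.1959, 0.184]
ft_force: [-4.8, 0.8, 2.0]
gripper_force: 59.3
```

```bash
python3 drive.py '0.0005 0 0.001 0 0 0 | 0 0 0 0 0 0' | grep -v -e op -e rot
python3 drive.py '0 0 0 0 0 0 | 0 0 0 0 0 0 | 0 0 0 0 0 0' 0.45
python3 snap.py r1
python3 drive.py '0 0 -0.02 0 0 0 | 0 0 -0.03 0 0 0 | 0 0 -0.04 0 0 0 | 0 0 -0.04 0 0 0 | 0 0 0 0 0 0' 1.0
python3 drive.py '0.04 0 -0.02 0 0 0 | 0.04 0 0 0 0 0 | 0 0 0 0 0 0'
python3 snap.py r2
python3 -c "
import cv2,numpy as np
a=cv2.imread('pics/r1.png')[150:400,220:420];b=cv2.imread('pics/r2.png')[150:350,220:420]
cv2.imwrite('pics/c4.png',np.hstack([cv2.resize(a,(400,500)),cv2.resize(b,(400,400)) if 0 else cv2.resize(cv2.imread('pics/r2.png')[130:380,220:420],(400,500))]))"
```

```text
clock: 12.4
ee_pos: [0.4992, -0.1959, 0.1836]
ft_force: [-4.6, 0.7, 5.0]
gripper_force: 59.8
clock: 12.7
ee_pos: [0.5009, -0.1963, 0.1833]
tool_rot: [0.33, 3.123, 0.0]
ft_force: [0.4, -0.8, 0.1]
opening: 0.451
gripper_force: 0.0
r1 [ 0.5007 -0.1963  0.1833]
clock: 13.25
ee_pos: [0.5029, -0.1975, 0.3192]
tool_rot: [0.329, 3.114, -0.006]
ft_force: [0.8, 0.5, -0.3]
opening: 0.999
gripper_force: 0.0
clock: 13.55
ee_pos: [0.4181, -0.1778, 0.3333]
tool_rot: [-0.332, -3.122, -0.002]
ft_force: [0.2, 0.2, 0.7]
opening: 1.001
gripper_force: 0.0
r2 [ 0.4204 -0.1788  0.3333]
```

View pics/c4.png

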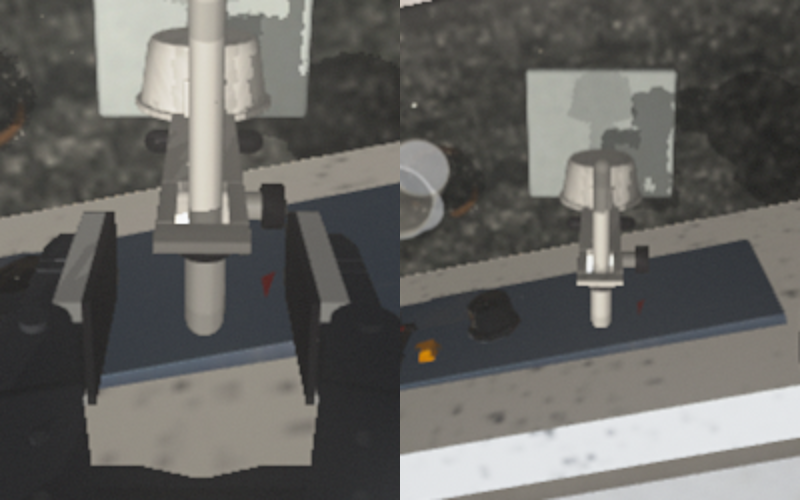

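The small scoop hangs right back against the collar, centred and let go. All ten views are now used, so I go on with numbers alone. Next is the medium scoop.

```bash
python3 drive.py '0 0 0 0 0 -0.113 | 0 0 0 0 0 -0.113 | 0 0 0 0 0 -0.113 | 0 0.044 0 0 0 0 | 0 0.044 0 0 0 0' >/dev/null
python3 drive.py '-0.01 0.044 0 0 0 0 | -0.01 0.044 0 0 0 0 | -0.02 0.044 0 0 0 0 | -0.02 0.044 0 0 0 0 | -0.03 0.044 0 0 0 0' >/dev/null
python3 drive.py '-0.03 0.044 0 0 0 0 | -0.04 0 0 0 0 0 | 0 0 0 0 0 0 | 0 0 0 0 0 0' >/dev/null
python3 to.py 0.543 0.191 0.184 0.1286; python3 snap.py m1
python3 - <<'E'
from h import *
f=pickle.load(open("m1.pkl","rb"));P=proj(f,[[.5438,.1912,.224]]);print(P)
u,v=P[0].astype(int);g=cv2.cvtColor(f["image"],cv2.COLOR_RGB2GRAY)
for k in range(v-8,v+9): print(k,g[k,u-34:u+35:2].tolist())
E
```

```text
t 15.0 p [0.5338 0.185  0.3313] d [-0.0103  0.0047  0.1473] rot [ 0.0003 -0.0025  0.0001] d_target_axes [-0.0099  0.0048  0.1473] ft [-0.9  1.  -0.2] op 1.006
m1 [0.5331 0.1845 0.3324]
[[326.44614662 198.87695891]]
190 [237, 237, 169, 163, 165, 167, 167, 174, 237, 128, 103, 104, 100, 123, 243, 158, 195, 207, 186, 147, 219, 100, 103, 103, 101, 167, 208, 166, 163, 241, 238, 238, 238, 239, 239]
191 [148, 147, 124, 110, 113, 113, 113, 112, 135, 109, 98, 103, 102, 115, 169, 126, 184, 196, 176, 125, 108, 99, 101, 102, 99, 119, 115, 114, 112, 168, 168, 166, 165, 167, 167]
192 [65, 65, 68, 67, 63, 58, 55, 57, 55, 96, 92, 96, 95, 90, 66, 122, 177, 178, 164, 107, 53, 99, 101, 99, 91, 89, 64, 56, 55, 60, 61, 59, 60, 59, 58]
193 [68, 69, 72, 68, 69, 66, 61, 63, 58, 122, 113, 110, 112, 107, 77, 115, 167, 168, 156, 106, 90, 106, 120, 119, 113, 118, 65, 60, 60, 62, 62, 64, 66, 66, 63]
194 [67, 69, 69, 69, 75, 69, 64, 63, 58, 134, 128, 129, 128, 121, 94, 102, 128, 130, 123, 98, 116, 114, 131, 131, 131, 139, 62, 65, 62, 61, 60, 64, 65, 64, 63]
195 [67, 65, 68, 66, 73, 65, 64, 65, 58, 96, 92, 98, 98, 
[... 1097 characters left out ...]
56, 56, 55, 54, 126, 171, 161, 153, 100, 49, 58, 61, 63, 60, 60, 59, 56, 58, 57, 56, 55, 55, 59, 60]
203 [79, 80, 81, 83, 84, 77, 72, 71, 63, 58, 61, 58, 58, 59, 54, 135, 204, 211, 186, 117, 53, 55, 60, 60, 61, 62, 59, 56, 57, 55, 54, 56, 57, 62, 60]
204 [80, 78, 79, 78, 82, 78, 71, 71, 67, 61, 61, 58, 58, 57, 54, 134, 201, 207, 182, 113, 53, 59, 63, 64, 61, 60, 58, 55, 55, 58, 55, 58, 56, 61, 59]
205 [79, 83, 77, 76, 82, 80, 75, 71, 73, 62, 60, 60, 59, 57, 52, 133, 200, 205, 181, 109, 51, 62, 68, 66, 62, 61, 57, 52, 53, 55, 56, 58, 57, 60, 57]
206 [78, 88, 79, 73, 76, 74, 74, 72, 71, 65, 60, 58, 58, 62, 60, 134, 202, 206, 181, 111, 51, 64, 76, 66, 62, 64, 60, 55, 57, 56, 55, 60, 59, 59, 57]
```

The handle top edge is measured at columns 309–344, row 198.3, against a prediction of (326.4,198.9). I'll descend, grasp and lift.

```bash
python3 drive.py '-0.0103 0.0047 0.02 0 -0.0025 0 | 0 0 0.04 0 0 0 | 0 0 0.03 0 0 0 | 0 0 0 0 0 0' >/dev/null
python3 to.py 0.543 0.191 0.184 0.1286
python3 drive.py '0 0 0.03 0 0 0 | 0 0 0.024 0 0 0 | 0 0 0 0 0 0 | 0 0 0 0 0 0' >/dev/null
python3 to.py 0.543 0.191 0.184 0.1286
python3 drive.py '0 0 0 0 0 0 | 0 0 0 0 0 0 | 0 0 0 0 0 0 | 0 0 0 0 0 0 | 0 0 0 0 0 0' 0 70
python3 drive.py '0 0 -0.006 0 0 0 | 0 0 -0.005 0 0 0 | 0 0 0 0 0 0 | 0 0 0 0 0 0'
```

```text
t 15.45 p [0.5383 0.189  0.2394] d [-0.0053  0.0014  0.0553] rot [-0.0004 -0.0065 -0.0013] d_target_axes [-0.0049  0.0014  0.0554] ft [-0.9  0.4  0.6] op 0.996
t 15.85 p [0.5431 0.1903 0.1916] d [-0.      0.0007  0.0076] rot [ 0.0007  0.0044 -0.0009] d_target_axes [-0.      0.0007  0.0076] ft [-0.5  0.3 -0.2] op 1.003
clock: 16.35
ee_pos: [0.5433, 0.1906, 0.1904]
tool_rot: [-0.201, 3.131, 0.001]
ft_force: [0.7, -0.9, 4.5]
opening: 0.145
gripper_force: 2.1
clock: 16.75
ee_pos: [0.5426, 0.1905, 0.2004]
tool_rot: [-0.201, 3.133, 0.001]
ft_force: [0.4, 1.1, -0.5]
opening: 0.006
gripper_force: 0.0
```

The grip did not hold: opening 0.006, force 0. I'll check numerically where the medium scoop is before moving anything.

```bash
python3 snap.py x1
python3 - <<'E'
from h import *
f=pickle.load(open("x1.pkl","rb"));g=cv2.cvtColor(f["image"],cv2.COLOR_RGB2GRAY)
print(proj(f,[[.5438,.1912,.224],[.5438,.1912,.214],[.505,.186,.219],[.50,.186,.109]]))
s=cv2.resize(g[130:370,200:440],(80,48),interpolation=cv2.INTER_AREA)
ch=" .:-=+*#%@"
for i,row in enumerate(s): print(130+i*5,"".join(ch[min(9,v//26)] for v in row))
E
```

```text
x1 [0.5425 0.1904 0.2002]
[[322.27536184 263.94843252]
 [322.16854804 254.44303413]
 [321.98341131 184.44565016]
 [322.15032542 138.07839619]]
130 ::::::::::::::---=*+%%%%%%%%%%%%%%%%%%%%%%%%%%%%%%%%%%%%%#+*+++++++============-
135 ::::::::::-------=#+%%%%%%%%%%%%%%%%%%%%%%%%%%%%%%%%%%%%%#++++++++++=-----------
140 ::::-::::::::::---%=%%%%%%%%%%%%%%%%%%%%%%%%%%%%%%%%%%%%%#+++++++++=------------
145 ::::::::::::::::--%=%%%%%%%%%%#**++===========+++*#%%%%%%#+++++++++=:----------=
150 :.:::::::::::::---%=%%%%%%%%#=======================+*#%%%+++++++++------------=
155 :::::::::::-:::---%=#%%%%%%%+++++++++++++++++++++++==**%%%********+:--------====
160 ::::::::::::-::---#=#%%%%%%%++*******######*****+++==**%%%********=-------======
165 -:::---:::::::----*=#%%%%%%%++******##%####***++++++=+*%%%********--------======
170 :::::-:::::::---=-*+*%%%%%%#++***##########**+===+++=+*#%%*******+:-------======
175 :::::::::::::-----+**%%%%%%#++***######*+++**====+++==*#%%#******=-------=======
180 ---:::::::::-:--::=**%%%%%%*+****#####+***+++====+++==**%%#******--------=======
185 ==--::::::::::::::
[... 2422 characters left out ...]
....................
330 ................................................................................
335 ................................................................................
340 ................................................................................
345 ................................................................................
350 .............:........................:---......................................
355 .............:........................:---......................................
360 ......................................----..............................::......
365 ......................................----..............................-*#+:...
```

Run:
```python
from h import *
f=pickle.load(open("x1.pkl","rb"));g=cv2.cvtColor(f["image"],cv2.COLOR_RGB2GRAY)
print(" "*4," ".join(f"{c:3d}" for c in range(284,364,3)))
for k in range(200,276,2): print(k," ".join(f"{v:3d}" for v in g[k,284:364:3]))
print(proj(f,[[x,.1912-(.5438-x)*.129,.224] for x in (.5438,.538,.533,.528,.523)]).round(1).tolist())
```

```text
284 287 290 293 296 299 302 305 308 311 314 317 320 323 326 329 332 335 338 341 344 347 350 353 356 359 362
200 143 112 135 178 181 183 189 169 161 188 170 143 144 139 134 116 179  97 103 101 113 162 149 131 110 120 135
202 103 162 151 117 139 178 193 174 160 184 165 151 172 169 155 119 153  96 102 103 140 131 114 140 133 128 162
204  54 138 157 173 172 144 122 135 132 190 171 151 172 167 155 116 160  92  96  88 121 159 154 139 144 161 161
206 139 158 164 173 166 185  93  94  96 124 118 152 171 166 153 117 108  84  85  83 169 148 135 164 164 162 162
208 112 101 103 102 107 110  93  94  98  97  94 151 172 166 154 118  84  85  84  82 103 128 120 110 108 109 116
210 156 154 154 154 154 148  95  95  97  98  95 151 172 166 154 118  84  84  83  91  95 153 152 151 151 151 151
212 183 184 184 183 183 163  93  96  96  95  94 150 169 165 153 117  83  82  82  97 104 157 168 179 180 179 180
214 217 217 217 217 217 183  90  96  95  97  94 150 170 166 152 115  83  85  84  97 111 130 175 211 209 209 208
216 190 191 189 190 191 135  94  94  96  95  94 151 170 165 152 115  84  82  81  93  93 124 121 
[... 2644 characters left out ...]
 42  44  96  95  95  94  96 101 101 105  99  77  54  55  61
266  55  59  64  47  39  40  34  97  95  95  96  38  41  38  96  93  95  97  36  32  33  54  78  58  50  56  62
268  53  60  58  39  42  41  42  99  96  93  96  38  38  38  95  95  96  94  35  34  38  37  56  58  50  55  62
270  55  62  43  43  41  47  40  98  95  94  96  37  42  36  95  97  80  87  39  36  39  36  39  59  52  56  66
272  53  60  38  41  42  41  39  97  96  93  96  34  40  33  95  88  78  80  39  40  40  38  36  53  54  64  67
274  54  48  40  43  44  42  38  95  95  93  96  36  38  35  93  84  77  79  32  35  36  36  35  50  56  66  66
[[322.3, 263.9], [322.3, 253.2], [322.3, 243.8], [322.3, 234.2], [322.4, 224.4]]
```

The medium scoop hasn't moved: its top edge is still at row 264, where predicted. The finger tips, at row 255, closed just over the handle top, so the real tips sit about 25 mm higher than I assumed. I'll rise, reopen and grasp about 18 mm deeper.

```bash
python3 drive.py '0 0 -0.02 0 0 0 | 0 0 -0.02 0 0 0 | 0 0 0 0 0 0 | 0 0 0 0 0 0 | 0 0 0 0 0 0' 1.0 | grep op
python3 drive.py '0 0.0005 0.03 0 0 0 | 0 0 0.02 0 0 0 | 0 0 0.018 0 0 0 | 0 0 0 0 0 0' >/dev/null
python3 drive.py '0 0 0 0 0 0' 
python3 to.py 0.543 0.191 0.172 0.1286
```

```text
opening: 0.848
clock: 17.8
ee_pos: [0.5417, 0.1907, 0.1717]
tool_rot: [-0.201, 3.135, 0.0]
ft_force: [1.0, -0.6, 0.4]
opening: 0.999
gripper_force: 0.0
t 17.8 p [0.5417 0.1907 0.1717] d [-0.0013  0.0001 -0.0003] rot [ 0.0001  0.0001 -0.0004] d_target_axes [-0.0013  0.0001 -0.0003] ft [ 1.  -0.6  0.4] op 0.999
```

```bash
python3 drive.py '-0.001 0 0 0 0 0 | 0 0 0 0 0 0 | 0 0 0 0 0 0 | 0 0 0 0 0 0 | 0 0 0 0 0 0' 0 70
python3 drive.py '0 0 0 0 0 0 | 0 0 0 0 0 0'
```

```text
clock: 18.3
ee_pos: [0.5441, 0.1911, 0.1732]
tool_rot: [-0.201, 3.131, 0.001]
ft_force: [-1.1, 0.3, 3.6]
opening: 0.314
gripper_force: 68.6
clock: 18.5
ee_pos: [0.5441, 0.1911, 0.1732]
tool_rot: [-0.201, 3.131, 0.001]
ft_force: [-0.7, -0.1, 5.4]
opening: 0.309
gripper_force: 68.6
```

```bash
python3 drive.py '0 0 -0.006 0 0 0 | 0 0 -0.005 0 0 0 | 0 0 0 0 0 0 | 0 0 0 0 0 0' | grep -v rot
python3 drive.py '0.015 0 0 0 0 0 | 0.02 0 0 0 0 0 | 0.025 0 0 0 0 0 | 0.01 0 0 0 0 0 | 0 0 0 0 0 0' | grep -v rot
python3 snap.py m2
python3 - <<'E'
from h import *
for n in("g2","m2"):
    f=pickle.load(open(n+".pkl","rb"));g=cv2.cvtColor(f["image"],cv2.COLOR_RGB2GRAY)
    s=cv2.resize(g[140:350,230:410],(90,42),interpolation=cv2.INTER_AREA)
    for i,row in enumerate(s): print(140+i*5,"".join(" .:-=+*#%@"[min(9,v//26)] for v in row))
E
python3 to.py 0.48 0.183 0.184 0.1286
```

```text
clock: 18.9
ee_pos: [0.5434, 0.1911, 0.1832]
ft_force: [0.5, -0.3, -0.4]
opening: 0.312
gripper_force: 68.9
clock: 19.4
ee_pos: [0.4729, 0.182, 0.1831]
ft_force: [0.9, -0.3, -0.8]
opening: 0.309
gripper_force: 68.9
m2 [0.4742 0.1822 0.1833]
140 ------------===--------:----------:--:::::::::::::::::::::::::::::::::::::::::::::::::-+#%
145 -------------------------------------:::::::::::::::::::::::::::::::::::::::::::::::::::-=
150 ######################################+++++++++++++++=====+++++++++++++++++++++=:::::::::-
155 %%%%%%%%%%%%%%%%%%%%%@@@@%%@@@@%@@@%%###*++=======++++=+++*******************+=+::::::::::
160 %%%%%%%%%%%%%%%%%%%%%@@@@@@@@@@@#+=----------------------=+******************==+::::::::::
165 %%%%%%%%%%%%%%%%%%%%%%@@@@@@@@@*---------------------------+*****************=++.:::::::::
170 %%%%%%%%%%%%%%%%%%%%%%@@@@@@@@%=--====================------*****************=+=:::::::::-
175 %%%%%%%%%%%%%%%%%%%%%%@@@@@@@@%-=====================-------+****************-*-::::::::::
180 %%%%%%%%%%%%%%%%%%%%%%%@@@@@@@#========================-----=****************-*-::::::::::
185 
[... 6580 characters left out ...]
....:::::::::::::----::.::::::::::::.............................
325 .............................::::::::::::::------:::::::::::::............................
330 .............................:::::::::::::-======-::::::::::::............................
335 .................................:::::::::-======-::::::::::::............................
340 ...................................::::::.-======-::::::::::::............................
345 ........................::..::::::::.:::::-======-:::::::::::::..:........................
t 19.45 p [0.4742 0.1822 0.1833] d [-0.0059  0.0001 -0.0007] rot [ 0.0004  0.0028 -0.0002] d_target_axes [-0.0059  0.0001 -0.0007] ft [ 0.5 -0.4 -0.1] op 0.314
```

The medium scoop is held symmetrically and clear of its peg. Carrying it to the hook.

```bash
python3 drive.py '0.014 0 -0.04 0 0 0 | 0.014 0 -0.04 0 0 0 | 0.014 0 -0.04 0 0 0 | 0.012 0 -0.03 0 0 0 | 0.006 -0.044 0 0 0 0' >/dev/null
python3 drive.py '0.006 -0.044 0 0 0 0 | 0.006 -0.044 0 0 0 0 | 0.006 -0.044 0 0 0 0 | 0.006 -0.044 0 0 0 0 | 0.006 -0.044 0 0 0 0' >/dev/null
python3 drive.py '0.006 -0.044 0 0 0 0 | 0.006 -0.044 0 0 0 0 | 0 0 0 0 0 0.113 | 0 0 0 0 0 0.113 | 0 0 0 0 0 0.113' >/dev/null
python3 drive.py '0 0 0 0 0 0 | 0 0 0 0 0 0' 
python3 to.py 0.4202 -0.1790 0.1872 -0.211
```

```text
clock: 21.15
ee_pos: [0.4183, -0.1807, 0.3328]
tool_rot: [0.327, 3.122, 0.001]
ft_force: [-0.7, 0.2, -1.6]
opening: 0.311
gripper_force: 69.4
t 21.15 p [ 0.4183 -0.1807  0.3328] d [-0.0012  0.0019  0.1456] rot [0.0009 0.0025 0.0023] d_target_axes [-0.0015  0.0021  0.1456] ft [-0.7  0.2 -1.6] op 0.311
```

```bash
python3 drive.py '-0.0012 0.0019 0.02 0.0009 0.0025 0.0023 | 0 0 0.04 0 0 0 | 0 0 0.04 0 0 0 | 0 0 0.03 0 0 0 | 0 0 0.015 0 0 0' >/dev/null
python3 drive.py '0 0 0 0 0 0 | 0 0 0 0 0 0 | 0 0 0 0 0 0' >/dev/null
python3 to.py 0.4202 -0.1790 0.1872 -0.211; python3 snap.py h2
python3 - <<'E'
from h import *
f=pickle.load(open("h2.pkl","rb"));g=cv2.cvtColor(f["image"],cv2.COLOR_RGB2GRAY)
s=cv2.resize(g[220:400,260:380],(60,36),interpolation=cv2.INTER_AREA)
for i,row in enumerate(s): print(220+i*5,"".join(" .:-=+*#%@"[min(9,v//26)] for v in row))
for v in (330,345,360,370): print(v,g[v,290:350].tolist())
print(proj(f,[[.441,-.184,.222],[.4987,-.1959,.214]]))
E
```

```text
t 21.95 p [ 0.4203 -0.1791  0.1892] d [0.0001 0.0001 0.002 ] rot [-0.0006  0.002  -0.0014] d_target_axes [0.0001 0.0001 0.002 ] ft [-0.2  0.4 -1.3] op 0.312
h2 [ 0.4203 -0.1791  0.1893]
220 :::::-############+=========---===========+#######*=+===::::
225 --:---############=======---==-========--==#######*=====::::
230 ------*##########+=====--------====------=-==+++*++==+*=::::
235 ------*##########=--------------------------=+++===+=+#=::::
240 ------*#########+--------===========--------=====+===*#-::::
245 :::---*#########=---------------------------======+==*#-::::
250 ::::::+########*-------==============--------=======+**-::::
255 ::::::=+=====:::--------=============--------:.------*+:::--
260 ::::::-=====-:::--------============---------..:-----==::::-
265 ::::::======::.:--------=-==========---------...-------.:.::
270 .....-=====-...:-------++============--------...:------:....
275 .::::===-==:...--------*************+=-------:...-------:...
280 ::::==--==-...:-------------------------------...:------:...
285 ...-=--=--:...--------------------------------:...-------:..
290 
[... 1893 characters left out ...]
 170, 135, 96, 95, 96, 97, 97, 98, 96, 99, 135, 161, 161, 158, 158, 158, 157, 160, 161, 136, 83, 70]
360 [60, 60, 62, 62, 59, 61, 58, 61, 63, 59, 60, 61, 59, 80, 100, 100, 100, 100, 99, 101, 99, 118, 124, 107, 101, 133, 177, 204, 219, 227, 229, 229, 227, 225, 222, 217, 203, 185, 160, 125, 96, 101, 94, 92, 93, 92, 92, 99, 94, 71, 62, 61, 62, 60, 59, 61, 59, 63, 61, 62]
370 [59, 57, 60, 58, 60, 61, 61, 58, 60, 60, 61, 61, 73, 93, 101, 100, 100, 101, 103, 97, 80, 56, 63, 57, 69, 126, 178, 204, 219, 226, 230, 228, 226, 225, 222, 215, 199, 179, 159, 114, 56, 57, 83, 102, 100, 102, 101, 103, 103, 84, 58, 59, 59, 60, 59, 59, 58, 60, 56, 55]
[[320.41911957 309.58937574]
 [321.31895439 389.78619468]]
```

```bash
python3 drive.py '-0.01 0.0006 0.0025 0 0 0 | -0.015 0 0 0 0 0 | -0.014 0 0 0 0 0 | 0 0 0 0 0 0 | 0 0 0 0 0 0' | grep -v -e op -e rot
python3 drive.py '0 0 0.006 0 0 0 | 0 0 0 0 0 0 | 0 0 0 0 0 0'  | grep -v -e op -e rot
python3 to.py 0.4984 -0.1955 0.1737 -0.211
```

```text
clock: 22.5
ee_pos: [0.4577, -0.1862, 0.1854]
ft_force: [-1.4, 0.4, -0.4]
gripper_force: 69.4
clock: 22.8
ee_pos: [0.4567, -0.1859, 0.179]
ft_force: [-0.4, 0.2, -0.5]
gripper_force: 69.4
t 22.8 p [ 0.4567 -0.1859  0.179 ] d [-0.0428 -0.0006  0.0053] rot [ 0.0005 -0.0013 -0.0023] d_target_axes [-0.0428 -0.0007  0.0053] ft [-0.4  0.2 -0.5] op 0.313
```

```bash
python3 drive.py '-0.01 -0.0003 0.001 0 0 0 | -0.01 0 0.001 0 0 0 | -0.01 0 0.001 0 0 0 | 0 0 0 0 0 0 | 0 0 0 0 0 0' | grep -v -e op -e rot
python3 to.py 0.4984 -0.1955 0.1740 -0.211
python3 drive.py '-0.005 0 0.001 0 0 0 | -0.003 0 0 0 0 0 | 0 0 0 0 0 0' | grep -v -e op -e rot
python3 to.py 0.4984 -0.1955 0.1740 -0.211
```

```text
clock: 23.3
ee_pos: [0.4869, -0.1928, 0.176]
ft_force: [0.3, 0.4, -0.7]
gripper_force: 69.4
t 23.3 p [ 0.4869 -0.1928  0.176 ] d [-0.0118 -0.0002  0.002 ] rot [ 0.0003 -0.0011 -0.0018] d_target_axes [-0.0118 -0.0003  0.002 ] ft [ 0.3  0.4 -0.7] op 0.309
clock: 23.6
ee_pos: [0.4948, -0.1946, 0.1753]
ft_force: [-0.6, -0.7, -1.2]
gripper_force: 69.4
t 23.6 p [ 0.4948 -0.1946  0.1753] d [-0.0037 -0.0002  0.0013] rot [ 0.0002 -0.0003 -0.0021] d_target_axes [-0.0037 -0.0002  0.0013] ft [-0.6 -0.7 -1.2] op 0.31
```

```bash
python3 drive.py '-0.002 0 0 0 0 0 | 0 0 0 0 0 0' | grep -v -e op -e rot
python3 drive.py '-0.002 0 0.001 0 0 0 | 0 0 0 0 0 0' | grep -v -e op -e rot
python3 to.py 0.4984 -0.1955 0.1740 -0.211
```

```text
clock: 23.8
ee_pos: [0.4964, -0.1949, 0.1753]
ft_force: [-0.5, -0.3, -0.4]
gripper_force: 69.4
clock: 24.0
ee_pos: [0.4978, -0.1951, 0.174]
ft_force: [-2.1, 0.1, -0.0]
gripper_force: 69.5
t 24.0 p [ 0.4978 -0.1951  0.174 ] d [-0.0007 -0.0002  0.    ] rot [ 0.0002 -0.0019 -0.0022] d_target_axes [-0.0007 -0.0002  0.    ] ft [-2.1  0.1 -0. ] op 0.313
```

```bash
python3 drive.py '-0.0012 0 0.0008 0 0 0 | 0 0 0 0 0 0' | grep -v -e op -e rot
python3 drive.py '0 0 0.001 0 0 0 | 0 0 0 0 0 0' | grep -v -e op -e rot
```

```text
clock: 24.2
ee_pos: [0.4978, -0.1952, 0.1734]
ft_force: [-5.5, 0.4, 3.6]
gripper_force: 69.9
clock: 24.4
ee_pos: [0.4979, -0.1952, 0.1731]
ft_force: [-7.2, 2.5, 7.0]
gripper_force: 70.2
```

```bash
python3 drive.py '0.0005 0 -0.0007 0 0 0 | 0 0 0 0 0 0' | grep -v -e op -e rot
python3 drive.py '0 0 0 0 0 0 | 0 0 0 0 0 0 | 0 0 0 0 0 0' 0.5
python3 drive.py '0 0 -0.02 0 0 0 | 0 0 -0.03 0 0 0 | 0 0 -0.04 0 0 0 | 0 0 -0.04 0 0 0 | 0 0 0 0 0 0' 1.0 >/dev/null
python3 drive.py '0.04 0 -0.02 0 0 0 | 0.04 0 0 0 0 0 | 0 0 0 0 0 0'
python3 snap.py r3
python3 - <<'E'
from h import *
for n in("r2","r3"):
    f=pickle.load(open(n+".pkl","rb"));g=cv2.cvtColor(f["image"],cv2.COLOR_RGB2GRAY)
    s=cv2.resize(g[190:310,270:370],(50,40),interpolation=cv2.INTER_AREA)
    for i,row in enumerate(s): print(190+i*3,"".join(" .:-=+*#%@"[min(9,v//26)] for v in row))
    print(proj(f,[[.4987,-.1959,.224],[.4957,-.1953,.224],[.441,-.184,.222]]))
E
```

```text
clock: 24.6
ee_pos: [0.4979, -0.1952, 0.1733]
ft_force: [-5.8, 1.7, 4.6]
gripper_force: 69.7
clock: 24.9
ee_pos: [0.4999, -0.1957, 0.1734]
tool_rot: [0.334, 3.123, -0.0]
ft_force: [0.4, -0.8, 0.2]
opening: 0.5
gripper_force: 0.0
clock: 25.7
ee_pos: [0.4172, -0.177, 0.3233]
tool_rot: [-0.335, -3.121, -0.001]
ft_force: [0.3, -0.0, -0.7]
opening: 1.001
gripper_force: 0.0
r3 [ 0.4195 -0.178   0.3233]
190 ::::::-****************+++++*****==========-......
193 ::-:::-****************++++==+++=+==========:.....
196 ----::-****************+++---------=======+=::::::
199 ::---:-****************++=---------=======*-::::::
202 :::::::+**************+++=---===---=======*-::::::
205 :::::--+**********+==-----------==========*-::::::
208 :::::--+*********=---------------=========*-::::::
211 :::::::+*********=++===-===-=====-========*-::::::
214 :::::::+********++**#*#+=+==****=-========+-::::::
217 :::::::+********++*####+====****=-===+=====::::::-
220 :::::::+********+**####+====****=--=**=====:::::::
223 --::::-+*******++**####+=+==+**+=--=+*+===+::-::::
226 ::-:---=+++++++=+*#####+=+==****=---
[... 3175 characters left out ...]
:::::::
277 ::::::::::::::::-+*############++-::::::::::::::::
280 .:::::::::::::::::-###########*:::::::::::::::::::
283 ..::::::::::::::::::::-#%#*=::::::::::::::::::::::
286 ..::::::::::::::::::::-#%#*=::::::::::::::::::::::
289 ...:::::::::::::::::::-#%#*=::::::::::::::::::::::
292 ....::::::::::::::::::-#%#*=::::::::::::::::::::::
295 .....:::::::::::::::::-*##*-::::::::::::::::::::::
298 ...::::::::::::::::::::+##+:::::::::::::::::::::::
301 ..:::::::::::::::::::::::::::::::::::::::::::-----
304 :::::::::::::::::::::::::::::::::::::-------------
307 ::::::::::::::::::::::::::::-------------=========
[[319.57573063 278.47864061]
 [319.51823598 275.48157798]
 [318.82843148 216.43976928]]
```

The medium scoop is seated just in front of the small one: top edges at rows 277 and 280, centred on the bar. Now the large one at about (0.531,0.290).

```bash
python3 drive.py '0 0 0 0 0 -0.113 | 0 0 0 0 0 -0.113 | 0 0 0 0 0 -0.113 | 0 0.045 0 0 0 0 | 0 0.045 0 0 0 0' >/dev/null
python3 drive.py '0 0.045 0 0 0 0 | -0.01 0.045 0 0 0 0 | -0.02 0.045 0 0 0 0 | -0.02 0.045 0 0 0 0 | -0.03 0.04 0 0 0 0' >/dev/null
python3 drive.py '-0.03 0.04 0 0 0 0 | -0.03 0.04 0 0 0 0 | -0.03 0.04 0 0 0 0 | 0 0 0 0 0 0 | 0 0 0 0 0 0' >/dev/null
python3 to.py 0.5313 0.290 0.172 0.1286; python3 snap.py l1
python3 - <<'E'
from h import *
f=pickle.load(open("l1.pkl","rb"));P=proj(f,[[.5313,.290,.224]]);print(P)
u,v=P[0].astype(int);g=cv2.cvtColor(f["image"],cv2.COLOR_RGB2GRAY)
for k in range(v-4,v+5): print(k,g[k,u-30:u+31:2].tolist())
E
```

```text
t 27.25 p [0.5367 0.2708 0.3209] d [0.0025 0.0197 0.1489] rot [-0.0003 -0.0026 -0.0007] d_target_axes [0.0029 0.0197 0.1489] ft [-1.1  0.6 -0.8] op 1.005
l1 [0.5361 0.2698 0.3222]
[[345.05724299 187.08273185]]
183 [234, 235, 234, 226, 96, 92, 91, 95, 97, 96, 95, 97, 98, 91, 85, 85, 86, 84, 85, 83, 83, 84, 83, 84, 85, 84, 110, 162, 166, 165, 166]
184 [160, 158, 160, 141, 103, 102, 96, 99, 103, 103, 104, 102, 103, 103, 88, 84, 85, 85, 85, 84, 83, 84, 83, 85, 85, 84, 87, 110, 124, 121, 123]
185 [64, 64, 62, 62, 170, 169, 168, 167, 166, 167, 168, 164, 166, 163, 109, 110, 110, 111, 110, 109, 109, 108, 109, 108, 107, 108, 109, 58, 48, 49, 50]
186 [73, 70, 71, 72, 220, 218, 218, 216, 216, 216, 216, 216, 216, 209, 130, 135, 134, 135, 135, 134, 134, 134, 134, 134, 133, 133, 137, 68, 54, 56, 57]
187 [76, 73, 73, 72, 197, 201, 203, 201, 204, 207, 208, 207, 206, 194, 132, 135, 132, 132, 132, 131, 131, 132, 130, 130, 130, 129, 132, 65, 54, 57, 56]
188 [78, 75, 76, 74, 147, 159, 158, 156, 162, 168, 168, 169, 167, 159, 116, 113, 108, 108, 109, 110, 110, 108, 110, 109, 107, 107, 108, 61, 53, 53, 51]
189 [78, 76, 80, 80, 72, 63, 61, 60, 63, 63, 58, 53, 51, 47, 51, 49, 47, 47, 52, 56, 53, 49, 48, 53, 51, 51, 52, 55, 53, 52, 51]
190 [77, 78, 83, 82, 77, 70, 68, 71, 69, 65, 66, 66, 76, 123, 116, 88, 78, 60, 56, 52, 52, 53, 54, 52, 51, 55, 56, 56, 51, 51, 50]
191 [75, 77, 81, 81, 79, 72, 71, 72, 61, 62, 64, 73, 94, 181, 189, 130, 111, 70, 61, 53, 53, 53, 56, 50, 49, 52, 56, 56, 52, 53, 50]
```

The large handle's edge is at columns 322–368, row 187, as predicted. Descending.

```bash
python3 drive.py '0.0029 0.0197 0 0 -0.0026 0 | 0 0 0.03 0 0 0 | 0 0 0.03 0 0 0 | 0 0 0 0 0 0 | 0 0 0 0 0 0' >/dev/null
python3 to.py 0.5313 0.290 0.172 0.1286
python3 drive.py '0 0 0.03 0 0 0 | 0 0 0.03 0 0 0 | 0 0 0.025 0 0 0 | 0 0 0 0 0 0 | 0 0 0 0 0 0' >/dev/null
python3 to.py 0.5313 0.290 0.172 0.1286
```

```text
t 27.8 p [0.5298 0.2874 0.2645] d [-0.0016  0.0024  0.0925] rot [ 0.0003  0.0022 -0.004 ] d_target_axes [-0.0018  0.0024  0.0925] ft [ 0.1 -0.2  0.5] op 1.0
t 28.3 p [0.5318 0.2887 0.1808] d [0.0004 0.0013 0.0088] rot [ 0.0012  0.0051 -0.0033] d_target_axes [0.0003 0.0013 0.0088] ft [ 0.2 -0.1  0.6] op 1.002
```

```bash
python3 drive.py '0.0004 0.0013 0.0088 0.001 0.005 -0.003 | 0 0 0 0 0 0 | 0 0 0 0 0 0' >/dev/null
python3 to.py 0.5313 0.290 0.172 0.1286
python3 drive.py '0 0 0 0 0 0 | 0 0 0 0 0 0 | 0 0 0 0 0 0 | 0 0 0 0 0 0 | 0 0 0 0 0 0' 0 80
python3 drive.py '0 0 0 0 0 0 | 0 0 0 0 0 0'
```

```text
t 28.6 p [0.5305 0.2901 0.1703] d [-0.0007 -0.0002 -0.0017] rot [-0.0003 -0.0016  0.0004] d_target_axes [-0.0007 -0.0002 -0.0017] ft [ 0.3 -0.2 -0.8] op 1.0
clock: 29.1
ee_pos: [0.5302, 0.2899, 0.1701]
tool_rot: [0.202, -3.133, 0.001]
ft_force: [-0.8, -1.0, 3.2]
opening: 0.403
gripper_force: 79.2
clock: 29.3
ee_pos: [0.5303, 0.2899, 0.1701]
tool_rot: [0.202, -3.133, 0.001]
ft_force: [-0.7, -0.7, 4.8]
opening: 0.403
gripper_force: 79.3
```

```bash
python3 drive.py '0 0 -0.006 0 0 0 | 0 0 -0.005 0 0 0 | 0 0 0 0 0 0 | 0 0 0 0 0 0' | grep -v rot
python3 drive.py '0.015 0 0 0 0 0 | 0.02 0 0 0 0 0 | 0.025 0 0 0 0 0 | 0.01 0 0 0 0 0 | 0 0 0 0 0 0' | grep -v rot
python3 drive.py '0.01 0 -0.04 0 0 0 | 0.01 0 -0.04 0 0 0 | 0.01 0 -0.04 0 0 0 | 0.01 0 -0.04 0 0 0 | 0 0 0 0 0 0' | grep -v rot
python3 to.py 0.418 -0.1785 0.185 0.1286
```

```text
clock: 29.7
ee_pos: [0.5299, 0.2899, 0.1803]
ft_force: [0.2, 0.1, -1.1]
opening: 0.406
gripper_force: 79.7
clock: 30.2
ee_pos: [0.4595, 0.2808, 0.1808]
ft_force: [-0.2, 0.4, -1.3]
opening: 0.403
gripper_force: 79.8
clock: 30.7
ee_pos: [0.4239, 0.2771, 0.347]
ft_force: [0.7, -0.1, -1.3]
opening: 0.404
gripper_force: 80.2
t 30.7 p [0.4239 0.2771 0.347 ] d [ 0.0657 -0.4516  0.1602] rot [0.0029 0.0078 0.0005] d_target_axes [ 0.0642 -0.4511  0.162 ] ft [ 0.7 -0.1 -1.3] op 0.404
```

```bash
python3 drive.py '0.007 -0.045 0 0 0 0 | 0.007 -0.045 0 0 0 0 | 0.007 -0.045 0 0 0 0 | 0.007 -0.045 0 0 0 0 | 0.007 -0.045 0 0 0 0' >/dev/null
python3 drive.py '0.007 -0.045 0 0 0 0 | 0.007 -0.045 0 0 0 0 | 0.007 -0.045 0 0 0 0 | 0.007 -0.045 0 0 0 0 | 0.005 -0.045 0 0 0 0' >/dev/null
python3 drive.py '0 0 0 0 0 0.113 | 0 0 0 0 0 0.113 | 0 0 0 0 0 0.113 | 0 0 0 0 0 0 | 0 0 0 0 0 0' 
python3 to.py 0.4159 -0.1778 0.1841 -0.211
```

```text
clock: 32.2
ee_pos: [0.4122, -0.1796, 0.3408]
tool_rot: [-0.326, -3.122, 0.002]
ft_force: [0.2, -0.1, -1.7]
opening: 0.403
gripper_force: 80.5
t 32.2 p [ 0.4122 -0.1796  0.3408] d [-0.0037  0.0027  0.1567] rot [-0.0015 -0.0028  0.0029] d_target_axes [-0.0033  0.0025  0.1567] ft [ 0.2 -0.1 -1.7] op 0.403
```

```bash
python3 drive.py '-0.0037 0.0027 0.02 -0.0015 -0.0028 0.0029 | 0 0 0.04 0 0 0 | 0 0 0.04 0 0 0 | 0 0 0.035 0 0 0 | 0 0 0.015 0 0 0' >/dev/null
python3 drive.py '0 0 0.006 0 0 0 | 0 0 0 0 0 0 | 0 0 0 0 0 0' >/dev/null
python3 to.py 0.4159 -0.1778 0.1841 -0.211; python3 snap.py h3
python3 - <<'E'
from h import *
f=pickle.load(open("h3.pkl","rb"));g=cv2.cvtColor(f["image"],cv2.COLOR_RGB2GRAY)
s=cv2.resize(g[230:400,260:380],(60,34),interpolation=cv2.INTER_AREA)
for i,row in enumerate(s): print(230+i*5,"".join(" .:-=+*#%@"[min(9,v//26)] for v in row))
for v in (355,385): print(v,g[v,290:350].tolist())
E
```

```text
t 33.0 p [ 0.4168 -0.1777  0.1864] d [ 0.0009 -0.0002  0.0023] rot [-0.0007  0.0022 -0.0013] d_target_axes [ 0.0009 -0.0002  0.0023] ft [ 0.2  0.1 -1. ] op 0.4
h3 [ 0.417  -0.1779  0.1866]
230 -----=########+=====---------===---=----------=++++===+=::::
235 -----=#######*=--------------------------------=+=+===+=::::
240 -----=#######+---------------------------------=+==+===-::::
245 -----=######*----------===============----------==+====:::::
250 :::---*#####=-----------------------------------=+=====:::::
255 ::-=====-::=----===--=-==============-------------::-=----::
260 ::======::.------------=++++++++++++=------------:..:-------
265 :-=====::::-------------=============------------:...------:
270 -=====-:::.:-----------*%%%%######%%%=-----------:...:------
275 =====-::..:------------%%%%%%%%%%%%%%+-----------:....------
280 ----=:....-=--------===####%%########+------------:...:-----
285 ---=-....:----------------------------------------:....:----
290 ----:....:-----------------------------------------:....----
295 ----.....==========================================:....:---
3
[... 1146 characters left out ...]
:.....................
390 ............................................................
395 ............................................................
355 [62, 62, 61, 63, 64, 64, 59, 86, 108, 105, 106, 106, 108, 106, 105, 105, 104, 106, 105, 105, 105, 105, 105, 100, 143, 187, 210, 221, 227, 231, 228, 226, 226, 223, 218, 203, 186, 166, 130, 94, 95, 98, 96, 95, 94, 97, 95, 92, 98, 105, 104, 108, 107, 109, 134, 156, 127, 70, 63, 65]
385 [42, 42, 43, 44, 44, 44, 42, 42, 41, 46, 49, 61, 76, 83, 92, 96, 98, 107, 101, 73, 60, 60, 56, 66, 133, 184, 210, 219, 226, 229, 228, 226, 223, 221, 215, 195, 175, 151, 105, 56, 58, 79, 102, 103, 99, 98, 93, 91, 80, 61, 59, 47, 43, 40, 42, 44, 45, 46, 41, 45]
```

```bash
python3 drive.py '-0.01 0 0.003 0 0 0 | -0.015 0 0 0 0 0 | -0.015 0 0 0 0 0 | 0 0 0 0 0 0 | 0 0 0 0 0 0' | grep -v -e op -e rot
python3 drive.py '0 0 0.006 0 0 0 | 0 0 0 0 0 0 | 0 0 0 0 0 0'  | grep -v -e op -e rot
python3 to.py 0.4943 -0.1947 0.1707 -0.211
```

```text
clock: 33.55
ee_pos: [0.4555, -0.1859, 0.1825]
ft_force: [0.1, -0.6, -2.0]
gripper_force: 80.6
clock: 33.85
ee_pos: [0.4544, -0.1854, 0.176]
ft_force: [-0.2, 0.4, -0.8]
gripper_force: 80.6
t 33.85 p [ 0.4544 -0.1854  0.176 ] d [-0.041  -0.0006  0.0053] rot [ 0.0003 -0.0005 -0.0021] d_target_axes [-0.041  -0.0007  0.0053] ft [-0.2  0.4 -0.8] op 0.408
```

```bash
python3 drive.py '-0.01 -0.0003 0.001 0 0 0 | -0.01 0 0.001 0 0 0 | -0.01 0 0.001 0 0 0 | 0 0 0 0 0 0 | 0 0 0 0 0 0' | grep -v -e op -e rot
python3 drive.py '-0.004 0 0.001 0 0 0 | -0.003 0 0 0 0 0 | 0 0 0 0 0 0' | grep -v -e op -e rot
python3 to.py 0.4943 -0.1947 0.1707 -0.211
```

```text
clock: 34.35
ee_pos: [0.4846, -0.1924, 0.173]
ft_force: [0.9, 0.6, -0.9]
gripper_force: 80.6
clock: 34.65
ee_pos: [0.4915, -0.194, 0.1723]
ft_force: [-0.2, -0.0, -0.8]
gripper_force: 80.6
t 34.65 p [ 0.4915 -0.194   0.1723] d [-0.0029 -0.0001  0.0016] rot [-0.0001  0.0006 -0.002 ] d_target_axes [-0.0029 -0.0001  0.0016] ft [-0.2 -0.  -0.8] op 0.405
```

```bash
python3 drive.py '-0.002 0 0.0007 0 0 0 | 0 0 0 0 0 0' | grep -v -e op -e rot
python3 drive.py '-0.002 0 0.0005 0 0 0 | 0 0 0 0 0 0' | grep -v -e op -e rot
python3 to.py 0.4943 -0.1947 0.1707 -0.211
```

```text
clock: 34.85
ee_pos: [0.4932, -0.1943, 0.1715]
ft_force: [-0.4, -0.0, -0.7]
gripper_force: 80.6
clock: 35.05
ee_pos: [0.4938, -0.1944, 0.1708]
ft_force: [-3.9, 0.8, 1.2]
gripper_force: 80.8
t 35.05 p [ 0.4938 -0.1944  0.1708] d [-0.0005 -0.0002  0.0001] rot [-0.0001 -0.0022 -0.0021] d_target_axes [-0.0005 -0.0002  0.0001] ft [-3.9  0.8  1.2] op 0.406
```

Contact where expected. I'll settle it downwards and let go.

```bash
python3 drive.py '-0.0008 0 0.0012 0 0 0 | 0 0 0 0 0 0' | grep -v -e op -e rot
python3 drive.py '0.0005 0 0 0 0 0 | 0 0 0 0 0 0' | grep -v -e op -e rot
python3 drive.py '0 0 0 0 0 0 | 0 0 0 0 0 0 | 0 0 0 0 0 0' 0.6
python3 drive.py '0 0 -0.02 0 0 0 | 0 0 -0.03 0 0 0 | 0 0 -0.04 0 0 0 | 0 0 -0.04 0 0 0 | 0 0 0 0 0 0' 1.0 >/dev/null
python3 drive.py '0.04 0 -0.02 0 0 0 | 0.04 0 0 0 0 0 | 0 0 0 0 0 0 | 0 0 0 0 0 0'
python3 snap.py r4
python3 - <<'E'
from h import *
f=pickle.load(open("r4.pkl","rb"));g=cv2.cvtColor(f["image"],cv2.COLOR_RGB2GRAY)
s=cv2.resize(g[190:310,265:375],(55,40),interpolation=cv2.INTER_AREA)
for i,row in enumerate(s): print(190+i*3,"".join(" .:-=+*#%@"[min(9,v//26)] for v in row))
print(proj(f,[[.4987,-.1959,.224],[.4957,-.1953,.224],[.4928,-.1946,.224]]))
for k in range(268,292): print(k,g[k,292:348:4].tolist())
E
```

```text
clock: 35.25
ee_pos: [0.4939, -0.1944, 0.1702]
ft_force: [-8.0, 2.1, 6.1]
gripper_force: 81.3
clock: 35.45
ee_pos: [0.4939, -0.1944, 0.1702]
ft_force: [-6.0, 1.6, 3.7]
gripper_force: 81.1
clock: 35.75
ee_pos: [0.4962, -0.195, 0.1702]
tool_rot: [0.334, 3.122, -0.001]
ft_force: [0.2, 0.4, 0.2]
opening: 0.6
gripper_force: 0.0
clock: 36.65
ee_pos: [0.417, -0.1778, 0.3199]
tool_rot: [0.334, 3.122, -0.001]
ft_force: [0.6, -0.0, -0.2]
opening: 1.003
gripper_force: 0.0
r4 [ 0.4178 -0.1781  0.3198]
190 :::::::::+***=-----------------------------===-........
193 :::::::::+**+===----------------------------==-........
196 :--:--:::+**+++++++==-----------------==----==-...::::.
199 ::::--:::+**=+****####*+===---=========+==--==-...:::::
202 ::::---::+**=+**#######+===================-==-...:::::
205 :::::::::+*+++***####%%++++====++++========--=-....::::
208 ::::::::-=*++****####%#=++====+++++========--=-.:::::::
211 ::::::::-=*++**######%%++++====++++========--=:::::::::
214 :::::::::=*++**######%%%%#+-===++++==+*+===--=:...:::::
217 :::::::::-*++**########%%%==+*+*+====***+++=-=:::::::--
220 :
[... 2799 characters left out ...]
 50, 139, 153, 147, 150, 147, 141, 116, 48, 60, 58]
282 [59, 58, 58, 59, 186, 218, 211, 211, 209, 211, 165, 58, 62, 62]
283 [58, 57, 58, 59, 154, 183, 200, 209, 205, 202, 138, 61, 57, 59]
284 [58, 58, 57, 57, 50, 48, 170, 205, 179, 138, 52, 61, 60, 61]
285 [57, 58, 57, 58, 58, 59, 147, 214, 165, 52, 58, 58, 61, 57]
286 [59, 61, 59, 58, 61, 59, 147, 214, 168, 60, 60, 59, 61, 60]
287 [59, 58, 58, 58, 60, 62, 147, 215, 168, 59, 61, 61, 53, 58]
288 [58, 59, 59, 60, 62, 61, 148, 214, 169, 59, 59, 58, 55, 61]
289 [59, 60, 61, 60, 60, 61, 146, 214, 167, 61, 60, 59, 57, 60]
290 [59, 59, 59, 59, 61, 58, 148, 213, 169, 59, 59, 59, 56, 59]
291 [57, 59, 59, 62, 60, 58, 146, 214, 170, 58, 60, 59, 59, 57]
```

The three top edges sit stacked tight at rows 276, 279 and 282.5, each narrower than the last, all centred on the bar and next to the collar. The arm is clear, so I'm handing in.

```bash
python3 -c "
from bench import r
print(r.job_done())"
```

```text
the job is handed in; nothing more can be done
None
```

All three scoops hang nested on the storage hook (small, then medium, then large, slid right back against the collar), and the job was handed in at about 37 s; I saw no verdict on it.

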